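# Stack three blanks against the stop pins and shut the toggle clamp

## Task

Three round steel blanks are to be tacked into one thick disc on the welding fixture; two already lie there in a loose pile. Lay the third blank from the table on top, push the pile home so that all three sit flush one above the other against both stop pins, then press the toggle clamp's handle down until it locks and the rubber cap holds the pile. Leave the other things on the table where they are.

Things in the scene. Friction and masses are not known exactly. Their poses are not given: they have to be found in the camera images.
- fixture: Fixed dark steel fixture plate 242 x 120 x 12 mm, flat on the table. Origin: centre of its underside; x along its length from the clamp to the work, z up. The toggle clamp stands on its middle line, arm pivot at x = -42, z = 57 mm. Open, the arm stands almost upright over that pivot (up to z = 180 mm, its spindle reaching out to x = -5), clear of the pile.
- home (a point): Point on the plate's top face under the middle of the finished pile: the centre of a blank that touches both stop pins; at x = 63, y = 0, z = 12 mm in the fixture frame, axes as the fixture's. The two upright steel stop pins, 14 mm in diameter and 22 mm high, stand at x = -27, y = +22.5 and -22.5 mm from home: a pile slid along -x comes to rest against both.
- blank_low: Round flame-cut steel blank, 56 mm in diameter (sides uneven by under 1 mm), 8 mm thick, 0.16 kg, the lower one of the loose pile on the fixture, 10 to 30 mm off home on the +x side. Origin: centre of its underside.
- blank_mid: Equal blank lying on blank_low, some millimetres off its centre. Origin: centre of its underside.
- blank_top: Equal blank lying flat on the bare table in front or to the right; it goes on top. Origin: centre of its underside.
- clamp_arm (a joint): Opening angle of the clamp's arm, rad: about 1.5 at the start (upright), about 0.02 when locked on the pile. It is driven by the handle through a link and stays where it is left until the handle is moved.
- clamp_handle (a joint): Angle of the clamp's handle against the arm, rad: about 2.6 at the start, falling as the handle is pressed down; about 0.07 at the dead point, where it resists most; about 0.015 when locked past the dead point, against its stop (15 to 18 N there does no harm). Past the dead point it stays down by itself.
- grip (a point): Middle of the handle's round black grip (15 mm in diameter, 53 mm long); local x towards the pivot, level when locked. Fixture frame: at the start 60 degrees up, at about x = -121, z = 132 mm; pushed back (-x) and down on its work side with 3 to 8 N it swings 60 degrees in the x-z plane; locked it lies nearly level at x = -164, z = 68 mm, beyond the plate's end, outer end 7 degrees up.
- clamp_cap: Rubber cap, 16 mm in diameter, on the spring-loaded spindle at the arm's tip; it comes down on the middle of the pile. The spindle (2.2 N per mm) gives about 4 mm when the clamp locks on three blanks, 24 mm high, and presses with about 8 N; on fewer it hardly presses. Origin: centre of its pressing face.
- pipe_nipple: Bystander: threaded pipe nipple lying on the table, 27 mm thick, 60 mm long. Origin: centre of its underside.
- magnet_square: Bystander: flat triangular welding magnet, 65 x 90 x 16 mm. Origin: centre of its underside.
- tig_cup: Bystander: small ceramic gas cup standing upright, 21 mm in diameter, 43 mm high, left of the fixture. Origin: centre of its underside.
Not all that is in view belongs to the job. What is shaped like the blank_top but red is not meant.

How it is judged (in metres and radians):
On the way, in this order (a step that is already met when the one before it is completed fails the run):
1. all three blanks lie flush on each other against the pins, with the clamp still open (horizontal distance between each of blank_low, blank_mid, blank_top and home below 0.005 m and z of blank_low in the frame of home between -0.002 and 0.002 m and z of blank_mid in the frame of home between 0.0055 and 0.01 m and z of blank_top in the frame of home between 0.013 and 0.018 m and value of joint clamp_arm above 0.5 rad), for 0.2 s.
2. the clamp is locked on the pile (value of joint clamp_handle below 0.04 rad and contact force between clamp_cap and blank_top above 4 N), for 0.2 s.
At the end, for the whole second after the job is handed in: The three blanks lie flat on each other on the plate, blank_top uppermost, each centred within 5 mm of home (against both pins), at rest; the clamp's handle is past its dead point (joint under 0.04 rad) and the cap presses on the pile with over 4 N (all of step 2 and horizontal distance between each of blank_low, blank_mid, blank_top and home below 0.005 m and z of blank_low in the frame of home between -0.002 and 0.002 m and z of blank_mid in the frame of home between 0.0055 and 0.01 m and z of blank_top in the frame of home between 0.013 and 0.018 m and linear speed of each of blank_low, blank_mid, blank_top below 0.02 m/s); the robot touches nothing.
It fails at once if the pipe nipple is moved more than 30 mm (distance of pipe_nipple from where it was at the start of the episode above 0.03 m).
It fails at once if the magnet square is moved more than 30 mm (distance of magnet_square from where it was at the start of the episode above 0.03 m).
It fails at once if the tig cup is moved more than 30 mm (distance of tig_cup from where it was at the start of the episode above 0.03 m).
It also fails if it takes over 72 s, if anything falls off the work surface, if the arm or the gripper's body presses on something with over 40 N, if the wrist force passes 120 N, or if a joint passes its speed limit or range.

## Robot

A 6-joint arm with a two-finger parallel gripper is mounted at the origin on a cart in front of the work surface, level with it; the furniture and walls round the work are solid. World frame = base frame: x ahead of the robot, y to its left, z up, the work surface at z = 0. Lengths are in mm, angles in degrees, forces in N, time in s.
With the tool pointing down it reaches from about 350 to 850 mm from the base axis. Payload 8.1 kg.
Tool frame: the origin (TCP) lies midway between the tips of the shut fingers; the grasp point (between the pads) lies 19 mm behind it; z points along the fingers, y is the line along which they close (so a half turn about z gives the same grasp; the last joint's range is limited). The gripper opens to 85 mm and grips with 20 to 120 N. Pads are 22 mm wide; open, the fingers measure 114 mm over their backs; the gripper's body (76 mm by 85 mm) begins 54 mm behind the grasp point. The pads swing forward as they close: fully open they stand 13 mm farther back than shut.
Start: joints at [-71.929, 7.471, 85.268, -0, 87.261, -4.893], TCP at [234.113, -552.446, 231.292] pointing down, gripper open.
Joint ranges: [-169.43, 169.43], [-51.17, 129.36], [1.28, 143.12], [-76.62, 256.62], [0, 156.53], [-152.29, 152.29]. Speed limits (degrees/s): [136.94, 136.94, 159.86, 180, 180, 180].

## Interface

Orientations are given as [roll, pitch, yaw] about the fixed x, y, z axes, in that order (R = Rz(yaw) Ry(pitch) Rx(roll)).
In Python, from bench import r gives the robot as it stands.
- The arm moves only by the tool apply_moves, never from a script. Its argument "steps" is a list of rows, each a list of 7 numbers: the opening, from -1 (shut) to 1 (fully open), then the shift along the tool's x, y, z in mm, then the turn, a rotation vector about the tool's x, y, z in units of 5 degrees (1.0 is 5 degrees). A call has exactly 8 rows; each row shifts and turns the commanded pose from where the row before left it, along the tool's axes as they then stand; what a row does not reach is not made up. A row lasts 1/10 s, in which the tool goes at most 50 mm and 8.59 degrees, less where a joint would pass 70% of its speed; a pose out of reach is approached as far as the arm can. A call is refused whole if a number of a shift passes 50 or a number of a turn 1, either way. A call with a gripper value outside its range is refused whole. The fingers move at their own pace and stop on an object; "squeeze" is the grip in N (left out, the last holds). Time passes only in rows, so rows that do not move let the fingers close, or fill a call up. It gives the time, the measured TCP pose, the force, the opening and the grip force at its end, in the units of the state.
- r.sense(): the state, without advancing time (a new reading comes with each control period).
- r.snapshot(name): name is "side" or "top"; returns a dict with "color" (384x512x3 uint8, blue, green, red), "depth" (384x512 float32, mm along the optical axis (not along the pixel's ray), 0 where there is no reading), "mtx" (3x3 intrinsics, pixels), "dist" ([k1, k2, p1, p2, k3] as OpenCV has them; the pictures are not rectified), "T" (4x4, takes a point from camera to world coordinates). Camera axes: x right, y down, z forward; pixel columns grow to the right and rows downward; lengths in mm; the calibration is good to about 2 mm. A picture is of the moment at which its call begins.
- r.hand_in(): hands the job in; it is judged then, once.
The state is a dict: "time": time; "joint_pos": joint angles; "qd": joint speeds; "joint_efforts": joint torques, N m; "tool_pos": TCP position; "tcp_rot": TCP orientation; "ft_force": force on the tool from outside, world axes, zero at the start; "wrist_torque": the same for the moment, N m; "finger_gap": finger opening in mm; "grip_force": force on a finger pad.
Only numpy, scipy, OpenCV 4.12 (cv2) and the standard library are available. Lean on these libraries where they do the work, as an engineer would, in place of code of your own. Each camera call takes 0.05 s, during which the arm holds its last target. There are 200 camera calls.

## Working session

There is one attempt and no reset: what is moved stays moved. The work goes in short steps, Python scripts to look and compute and a tool call to move; the robot and the scene stay as the last step left them, time stands still between calls to the robot, and variables do not carry over. Pictures are saved under pics/ and viewed, at most 10 in all, crops included, and the job is handed in when it is done.

Besides the shell and the picture viewer there is one more tool, called after "Request:" in YAML: its name, and indented under it one key for each argument. apply_moves: Moves the arm, as the interface text tells. Its arguments: {"type":"object","properties":{"steps":{"type":"array"},"squeeze":{"type":"number"}},"required":["steps"]}

```bash
ls; mkdir -p pics; cat > h.py <<'E'
import numpy as np, cv2, pickle
from bench import r
def snap(n,save=None):
    s=r.snapshot(n)
    if save: cv2.imwrite('pics/'+save,s['color']); pickle.dump(s,open('pics/'+save+'.pkl','wb'))
    return s
def ray(s,uv,z):
    p=cv2.undistortPoints(np.array([[uv]],float),s['mtx'],np.array(s['dist'],float))[0,0]
    d=s['T'][:3,:3]@np.array([p[0],p[1],1.]); o=s['T'][:3,3]
    return o+d*(z-o[2])/d[2]
def proj(s,P):
    T=np.linalg.inv(s['T']); rv=cv2.Rodrigues(T[:3,:3])[0]
    return cv2.projectPoints(np.array(P,float).reshape(-1,1,3),rv,T[:3,3],s['mtx'],np.array(s['dist'],float))[0][:,0]
E
python3 - <<'E'
from h import *
a=snap('top','t0.png');b=snap('side','s0.png')
for s in(a,b): print(np.round(s['T'],3).tolist(),s['mtx'].tolist() if hasattr(s['mtx'],'tolist') else s['mtx'])
print(r.sense())
E
```

```text
pics
[[-0.005, -0.998, 0.064, 417.428], [-1.0, 0.004, -0.017, 18.623], [0.017, -0.065, -0.998, 1596.94], [0.0, 0.0, 0.0, 1.0]] [[476.24159514207304, 0.0, 255.36713876089115], [0.0, 476.24159514207304, 190.3561381682079], [0.0, 0.0, 1.0]]
[[0.999, 0.015, 0.029, 457.857], [-0.02, -0.427, 0.904, -1299.677], [0.026, -0.904, -0.426, 682.31], [0.0, 0.0, 0.0, 1.0]] [[455.666282207443, 0.0, 247.25589010860912], [0.0, 455.666282207443, 192.9370144722407], [0.0, 0.0, 1.0]]
{'time': 0.1, 'joint_pos': array([-7.19309003e+01,  7.51050615e+00,  8.53237160e+01, -5.90406713e-04,
        8.72625423e+01, -4.89502773e+00]), 'qd': array([ 0.01279432, -0.10568859, -0.21538599,  0.10259006, -0.05605392,
        0.00268631]), 'joint_efforts': array([ 8.16642387e-04, -5.70953679e+01, -5.01940870e+01, -2.42214328e-04,
        8.11583275e-03,  1.72490229e-05]), 'tool_pos': array([ 233.93389553, -551.96895598,  230.34572541]), 'tcp_rot': array([-1.79903538e+02, -7.66942152e-03,  2.29641496e+01]), 'ft_force': array([ 0.76002123, -0.2560327 , -0.32623999]), 'wrist_torque': array([-0.01958034,  0.00505771,  0.0351084 ]), 'grip_force': 0.0, 'finger_gap': 85.53101528607898}
```

View pics/t0.png

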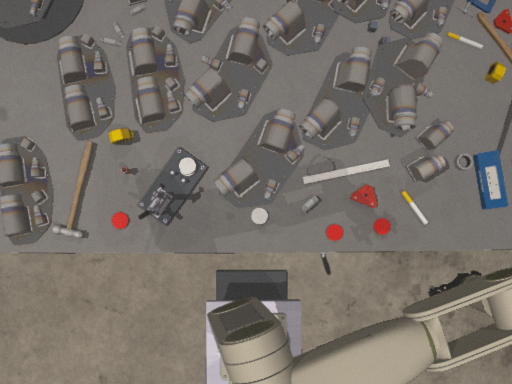

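View pics/s0.png

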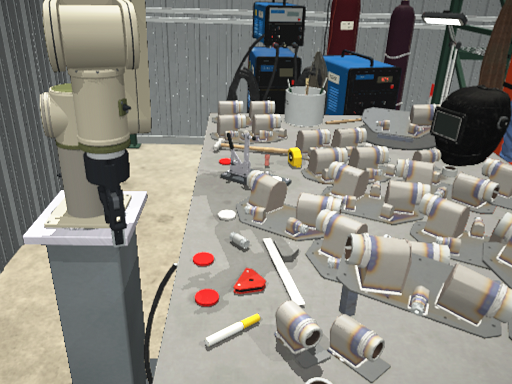

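The top view shows the fixture at about (173,185), with the pile on it at (188,167) and the clamp and handle towards (155,205).

Candidates for blank_top:
- Grey disc at (260,215).
- Red discs at (120,220), (334,232) and (382,226), which are ruled out by colour.
- Disc on the fixture at (188,167), which is the pile.

I choose (260,215) and check it in a close crop.

```bash
python3 - <<'E'
from h import *
a=pickle.load(open('pics/t0.png.pkl','rb'));b=pickle.load(open('pics/s0.png.pkl','rb'))
c=cv2.resize(a['color'][140:236,110:280],None,fx=4.7,fy=4.7,interpolation=cv2.INTER_CUBIC)
d=cv2.resize(b['color'][125:225,200:330],None,fx=4,fy=4,interpolation=cv2.INTER_CUBIC)
cv2.imwrite('pics/c0.png',c);cv2.imwrite('pics/c1.png',d)
# fixture mask & discs
g=cv2.cvtColor(a['color'],cv2.COLOR_BGR2GRAY)
for n,th,roi in(('bright',165,(140,236,160,280)),):
    m=np.zeros_like(g);y0,y1,x0,x1=roi;m[y0:y1,x0:x1]=(g[y0:y1,x0:x1]>th)*255
    for k in cv2.findContours(m,0,cv2.CHAIN_APPROX_NONE)[0]:
        if cv2.contourArea(k)>80: 
            (u,v),(w,h),t=cv2.fitEllipse(k); print(u,v,w,h,cv2.contourArea(k),ray(a,(u,v),8),ray(a,(u,v),28), a['depth'][int(v),int(u)])
m=np.zeros_like(g);m[140:230,130:215]=(g[140:230,130:215]<70)*255
m=cv2.morphologyEx(m,cv2.MORPH_CLOSE,np.ones((5,5)))
k=max(cv2.findContours(m,0,2)[0],key=cv2.contourArea);R=cv2.minAreaRect(k);print(R)
for q in cv2.boxPoints(R): print(q,ray(a,q,12))
print(g[200:205,180:186],g[160:165,230:235])
E
```

```text
259.16119384765625 215.572021484375 15.054829597473145 15.496563911437988 181.5 [435.73064546 -21.17718352   8.        ] [435.50026628 -20.67621635  28.        ] 1591.1029
186.8587646484375 166.02996826171875 15.634771347045898 17.14713478088379 205.0 [602.74900675 220.42499434   8.        ] [600.4163656  217.88491223  28.        ] 1566.9
((184.14501953125, 196.66696166992188), (41.02401351928711, 62.665313720703125), 70.82099914550781)
[147.8128  187.58687] [530.5353106  350.37669417  12.        ]
[207.      167.00002] [598.71399789 152.46480579  12.        ]
[220.47723 205.74706] [468.94720713 107.4425307   12.        ]
[161.29004 226.33391] [401.28727875 304.34205722  12.        ]
[[ 79  80  80  71  53  59]
 [ 80  83  77  59  63  68]
 [ 80  76  61  55  62  80]
 [ 78  73  54  64  83 107]
 [ 79  55  58  79 104 112]] [[125 118 117 110  97]
 [121 119 112  93  92]
 [117 118  96  89  87]
 [119 111  93  91  93]
 [112  95  92  99 106]]
```

View pics/c0.png

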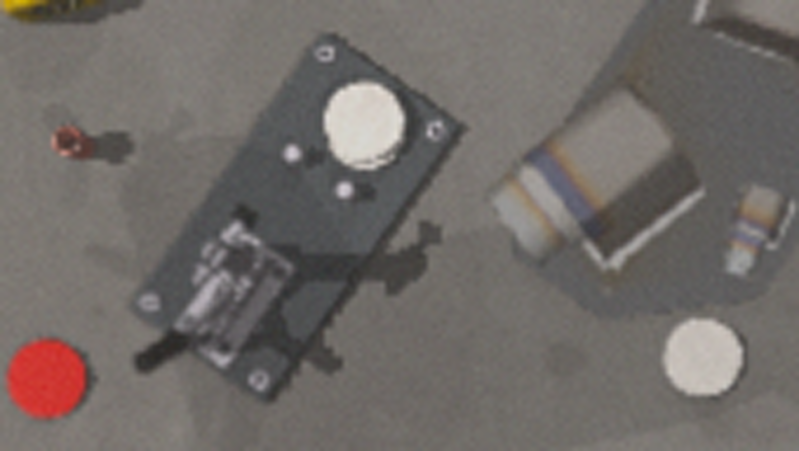

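View pics/c1.png

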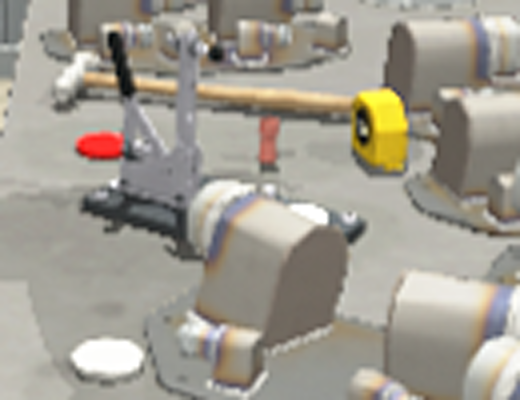

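Crop 1 shows the steel disc at full pixel (259,215.5), plainly not red, so it is blank_top. The pins are at about (172,172.5) and (183,180), the pile is at (187,166) and the grip points lower-left at about (141,215). Crop 2 agrees: the arm is upright and the handle leans back at 60°. A pipe fitting stands beside the pile on the right and has to be kept clear of.

```bash
python3 - <<'E'
from h import *
a=pickle.load(open('pics/t0.png.pkl','rb'))
f=lambda x,y:((x+.5)/4.7-.5+110,(y+.5)/4.7-.5+140)
C=[ray(a,f(*p),12)[:2] for p in((330,33),(465,128),(268,402),(132,308))]
P=[ray(a,f(*p),34)[:2] for p in((292,152),(344,189))]
S=[ray(a,f(*p),13)[:2] for p in((325,53),(434,129),(148,301),(259,379))]
C=np.array(C);P=np.array(P)
print('corners',C.round(1).tolist(),[np.linalg.norm(C[i]-C[(i+1)%4]).round(1) for i in range(4)]);print('center',C.mean(0),np.mean(S,0))
ax=(C[0]+C[1]-C[2]-C[3]);yaw=np.degrees(np.arctan2(ax[1],ax[0]));print('yaw',yaw)
d=P[0]-P[1];print('pins',P,np.linalg.norm(d),np.degrees(np.arctan2(d[1],d[0]))-90)
S=np.array(S);for_=S[0]+S[1]-S[2]-S[3];print('yawS',np.degrees(np.arctan2(for_[1],for_[0])))
u=np.array([np.cos(np.radians(yaw)),np.sin(np.radians(yaw))])
print('home pins',P.mean(0)+27*u,'home corners',C.mean(0)+63*u)
# tops by depth: fitting height & cap
def pt(u,v):
    z=a['depth'][v,u];p=cv2.undistortPoints(np.array([[[u,v]]],float),a['mtx'],np.array(a['dist'],float))[0,0]
    return (a['T']@np.array([p[0]*z,p[1]*z,z,1]))[:3]
W=np.array([[pt(u,v) for u in range(120,270)] for v in range(130,232)])
print(W[30,67],W[85,139])
for nm,(x0,x1,y0,y1) in dict(fitL=(210,262,155,200),fix=(135,212,145,228)).items():
    w=W[y0-130:y1-130,x0-120:x1-120].reshape(-1,3);i=w[:,2].argmax();print(nm,w[i])
    h=w[w[:,2]>40];print(h.min(0),h.max(0))
# pile disc vs lower disc: top disc z from depth
E
```

```text
corners [[667.9, 244.0], [599.2, 147.3], [405.2, 286.6], [472.0, 383.8]] [np.float64(118.6), np.float64(238.8), np.float64(118.0), np.float64(240.7)]
center [536.09377254 265.42370438] [537.56158609 270.41461109]
yaw -35.59292594244592
pins [[580.33363476 267.00687931]
 [554.11130035 230.28997607]] 45.119195536654026 -35.53351855099605
yawS -35.10172486348884
home pins [589.17812848 232.93381814] home corners [587.32364804 228.75628211]
[621.38032157 218.36605541  21.39368151] [437.68637404 -20.74254432   4.27568604]
fitL [ 417.42771557   18.6231451  1596.93957321]
[417.42771557 -13.97725036  40.16491947] [ 626.08054943  127.0960769  1596.93957321]
fix [ 417.42771557   18.6231451  1596.93957321]
[417.42771557  18.6231451   40.13450439] [ 533.32757105  346.83446073 1596.93957321]
```

```bash
cat >> h.py <<'E'
from scipy.spatial.transform import Rotation as Ro
def togo(x,y,z,yaw):
    s=r.sense(); R=Ro.from_euler('xyz',s['tcp_rot'],degrees=True); 
    print('pos',s['tool_pos'].round(1),'rpy',s['tcp_rot'].round(1),'F',s['ft_force'].round(1),'gap',round(s['finger_gap'],1),'grip',round(s['grip_force'],1),'t',s['time'],'j',s['joint_pos'].round(0))
    print('shift',R.inv().apply(np.array([x,y,z])-s['tool_pos']).round(1),'turn(5deg)',((R.inv()*Ro.from_euler('xyz',[180,0,yaw],degrees=True)).as_rotvec()*180/np.pi/5).round(2))
E
python3 - <<'E'
from h import *
a=pickle.load(open('pics/t0.png.pkl','rb'));D=a['depth']
def pt(u,v):
    z=D[v,u];p=cv2.undistortPoints(np.array([[[u,v]]],float),a['mtx'],np.array(a['dist'],float))[0,0]
    return (a['T']@np.array([p[0]*z,p[1]*z,z,1]))[:3]
for n,(x0,x1,y0,y1) in dict(bigfit=(214,262,155,198),small=(262,280,172,200),clamp=(135,180,183,225),pile=(184,191,163,170),plate=(176,182,155,163),table=(215,240,205,225)).items():
    w=np.array([pt(u,v) for u in range(x0,x1) for v in range(y0,y1) if D[v,u]>0]); print(n,len(w),w[w[:,2].argmax()].round(),np.median(w[:,2]).round(1))
b=pickle.load(open('pics/s0.png.pkl','rb'))
print('side px of blank centre',proj(b,[435.7,-21.2,8]),'pile',proj(b,[600.4,217.9,28]))
s=b['color'].astype(int);m=np.zeros((384,512),np.uint8);m[205:225,210:245]=(s[205:225,210:245].min(2)>195)*255
k=max(cv2.findContours(m,0,1)[0],key=cv2.contourArea);e=cv2.fitEllipse(k);print(e,ray(b,e[0],8))
E
```

```text
bigfit 2052 [549.  88. 115.] 16.1
small 500 [534. -56.  60.] 7.8
clamp 1884 [493. 293. 182.] 10.5
pile 49 [593. 226.  37.] 28.2
plate 47 [617. 237.  29.] 10.9
table 497 [471.  56.  12.] -0.9
side px of blank centre [[226.81750761 212.966496  ]] pile [[273.61436151 177.99897734]]
((226.64198303222656, 213.67623901367188), (8.029751777648926, 17.376121520996094), 91.39583587646484) [435.24725589 -26.01369033   8.        ]
```

Request:
apply_moves:
  steps:
    - [1,28,-29.3,0,0,0,0]
    - [1,28,-29.3,0,0,0,0]
    - [1,28,-29.3,0,0,0,0]
    - [1,28,-29.3,0,0,0,0]
    - [1,28,-29.3,0,0,0,0]
    - [1,28,-29.3,0,0,0,0]
    - [1,28,-29.3,0,0,0,0]
    - [1,28,-29.3,0,0,0,0]

```text
time: 0.9
tool_pos: [349.0, -247.5, 230.9]
tcp_rot: [-180.0, 0.0, 22.9]
ft_force: [-0.1, -0.4, 0.2]
finger_gap: 85.3
grip_force: 0.0
```

Request:
apply_moves:
  steps:
    - [1,28,-29.3,0,0,0,0]
    - [1,28,-29.3,0,0,0,0]
    - [1,28,-29.3,0,0,0,0]
    - [1,28,-29.3,0,0,0,0]
    - [1,28,-29.3,0,0,0,0]
    - [1,28,-29.3,0,0,0,0]
    - [1,0,0,0,0,0,-1]
    - [1,0,0,0,0,0,-1]

```text
time: 1.7
tool_pos: [434.9, -20.2, 230.8]
tcp_rot: [-180.0, 0.0, 33.3]
ft_force: [-0.3, -0.2, -0.1]
finger_gap: 85.1
grip_force: 0.0
```

Request:
apply_moves:
  steps:
    - [1,0,0,0,0,0,-1]
    - [1,0,0,0,0,0,-1]
    - [1,0,0,0,0,0,-1]
    - [1,0,0,0,0,0,-1]
    - [1,0,0,0,0,0,-1]
    - [1,0,0,0,0,0,-1]
    - [1,0,0,0,0,0,-1]
    - [1,0,0,0,0,0,-1]

```text
time: 2.5
tool_pos: [434.7, -21.8, 230.8]
tcp_rot: [-180.0, 0.0, 73.2]
ft_force: [0.5, -0.0, -0.2]
finger_gap: 85.5
grip_force: 0.0
```

Request:
apply_moves:
  steps:
    - [1,0,0,0,0,0,-1]
    - [1,0,0,0,0,0,-1]
    - [1,0,0,0,0,0,-1]
    - [1,0,0,0,0,0,-1]
    - [1,0,0,0,0,0,-1]
    - [1,0,0,0,0,0,-1]
    - [1,0,0,0,0,0,-1]
    - [1,0,0,0,0,0,-1]

```text
time: 3.3
tool_pos: [434.7, -21.7, 230.8]
tcp_rot: [-180.0, -0.0, 113.2]
ft_force: [-0.2, -0.7, -0.0]
finger_gap: 85.4
grip_force: 0.0
```

Request:
apply_moves:
  steps:
    - [1,0,0,0,0,0,-1]
    - [1,0,0,0,0,0,-1]
    - [1,0,0,0,0,0,-1]
    - [1,0,0,0,0,0,-1]
    - [1,0,0,0,0,0,-1]
    - [1,0,0,0,0,0,-1]
    - [1,0,0,0,0,0,-1]
    - [1,0,0,0,0,0,-1]

```text
time: 4.1
tool_pos: [434.7, -21.8, 230.9]
tcp_rot: [-180.0, -0.0, 153.2]
ft_force: [-0.5, 0.0, 0.6]
finger_gap: 85.2
grip_force: 0.0
```

Request:
apply_moves:
  steps:
    - [1,0,0,0,0,0,-1]
    - [1,0,0,0,0,0,-1]
    - [1,0,0,0,0,0,-1]
    - [1,0,0,0,0,0,-1]
    - [1,0,0,0,0,0,-1]
    - [1,0,0,0,0,0,-0.4]
    - [1,0,0,0,0,0,0]
    - [1,0,0,0,0,0,0]

```text
time: 4.9
tool_pos: [434.8, -21.8, 231.0]
tcp_rot: [180.0, -0.0, 179.9]
ft_force: [0.3, 0.1, 0.6]
finger_gap: 85.3
grip_force: 0.0
```

```bash
python3 -c "
from h import *
togo(435.7,-21.2,-2,180)"
```

```text
pos [434.8 -21.8 231. ] rpy [180.   -0.  179.9] F [0.3 0.1 0.6] gap 85.3 grip 0.0 t 4.9 j [ -10.  -19.  110.    0.   89. -100.]
shift [ -1.    0.6 233. ] turn(5deg) [ 0.   -0.01 -0.02]
```

Request:
apply_moves:
  steps:
    - [1,-1,0.6,40,0,0,0]
    - [1,0,0,40,0,0,0]
    - [1,0,0,40,0,0,0]
    - [1,0,0,40,0,0,0]
    - [1,0,0,40,0,0,0]
    - [1,0,0,23,0,0,0]
    - [1,0,0,10,0,0,0]
    - [1,0,0,0,0,0,0]

```text
time: 5.7
tool_pos: [434.8, -21.0, -2.9]
tcp_rot: [180.0, -0.2, 179.9]
ft_force: [-0.3, -0.4, -0.7]
finger_gap: 85.6
grip_force: 0.0
```

Request:
apply_moves:
  steps:
    - [0,0,0,0,0,0,0]
    - [0,0,0,0,0,0,0]
    - [0,0,0,0,0,0,0]
    - [-0.2,0,0,0,0,0,0]
    - [-0.2,0,0,0,0,0,0]
    - [-0.2,0,0,0,0,0,0]
    - [-0.2,0,0,0,0,0,0]
    - [-0.2,0,0,0,0,0,0]
  squeeze: 40

```text
time: 6.5
tool_pos: [437.8, -21.6, 0.5]
tcp_rot: [-180.0, 0.2, 180.0]
ft_force: [-3.8, 0.4, 8.7]
finger_gap: 52.3
grip_force: 40.0
```

```bash
python3 - <<'E'
from h import *
b=snap('side','s1.png');a=snap('top','t1.png')
A=cv2.resize(a['color'][170:240,215:305],(450,350),interpolation=cv2.INTER_CUBIC)
B=cv2.resize(b['color'][170:240,185:275],(450,350),interpolation=cv2.INTER_CUBIC)
cv2.imwrite('pics/v1.png',cv2.resize(np.hstack([A,B]),(800,311)))
togo(435.7,-21.2,-2,180)
E
```

```text
pos [437.7 -21.6   0.5] rpy [-180.     0.2  180. ] F [-3.6 -0.6  9.7] gap 52.3 grip 40.0 t 6.6 j [-10.  -3. 122.  -0.  61. -99.]
shift [2.1 0.4 2.5] turn(5deg) [-0.01  0.04 -0.01]
```

View pics/v1.png

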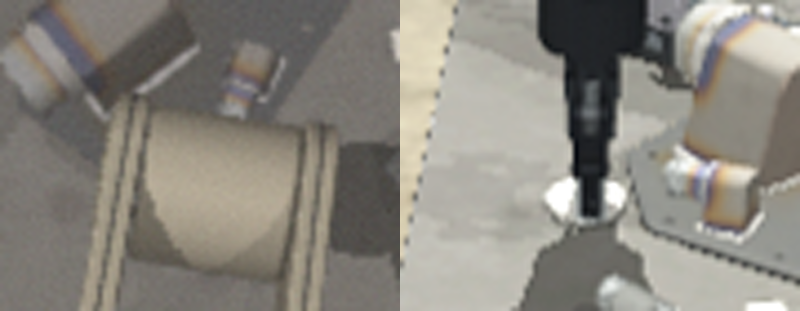

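The view shows the fingers centred on the blank (crop about x=590, disc 545–628). The tips are pressing lightly on the table. I lift and check.

Request:
apply_moves:
  steps:
    - [-0.2,0,0,-5,0,0,0]
    - [-0.2,0,0,-10,0,0,0]
    - [-0.2,0,0,-30,0,0,0]
    - [-0.2,0,0,-40,0,0,0]
    - [-0.2,0,0,-40,0,0,0]
    - [-0.2,0,0,-40,0,0,0]
    - [-0.2,0,0,-40,0,0,0]
    - [-0.2,0,0,0,0,0,0]

```text
time: 7.4
tool_pos: [439.5, -21.8, 211.1]
tcp_rot: [-179.9, 0.7, 180.0]
ft_force: [0.9, -0.1, -0.7]
finger_gap: 52.3
grip_force: 42.6
```

```bash
python3 - <<'E'
from h import *
b=snap('side','s2.png');a=snap('top','t2.png')
A=cv2.resize(a['color'][150:240,215:305],(400,400),interpolation=cv2.INTER_CUBIC)
B=cv2.resize(b['color'][110:200,185:275],(400,400),interpolation=cv2.INTER_CUBIC)
cv2.imwrite('pics/v2.png',np.hstack([A,B]))
togo(600,220,200,144.6)
E
```

```text
pos [436.8 -21.3 205. ] rpy [-180.     0.2  180. ] F [ 0.4 -0.5 -2.8] gap 52.3 grip 42.5 t 7.5 j [-10. -18. 112.   0.  86. -99.]
shift [-163.1  241.4    5.5] turn(5deg) [0.01 0.04 7.07]
```

View pics/v2.png

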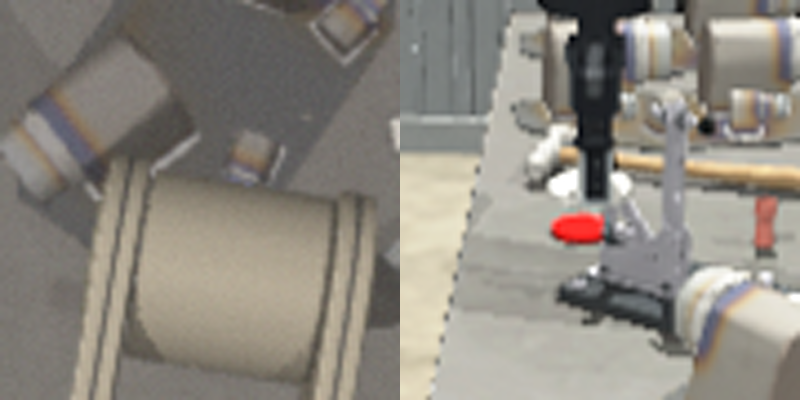

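The blank is held flat below the fingers, at crop (590,185), with the finger at 597. It is a few mm off the pad middle, so I measure that offset.

```bash
python3 - <<'E'
from h import *
b=pickle.load(open('pics/s2.png.pkl','rb'));g=b['color'].min(2).astype(int)
np.set_printoptions(linewidth=200)
print(g[145:160,213:244])
print('tip',proj(b,[436.8,-21.3,205]),proj(b,[436.8,-21.3,210]),'edges of a disc centred',proj(b,[[408.8,-21.3,213],[464.8,-21.3,213]]))
E
```

```text
[[173 222 249 248 226 191 150 123  91  95  99 109 134  98  24  28  31  31  83 138  95 157 159 162 172 177 180 179 178 178 173]
 [157 195 220 217 201 158 116  97  71  71  76 101 139 107  25  36  53  32  83 131  54 111 120 123 132 138 143 147 154 160 158]
 [138 157 157 160 159 137  86  67  76 121 121 131 152 113  25  32  46  31  84 128  27  74  87  77  79  83  88  96 105 113 118]
 [124 154 157 149 126 113  55  53  89 169 217 243 168 111  26  30  36  31  81 140 124 157 127 123 120  99 102  92  97  80  93]
 [145 150 169 149  93  81  71 166 246 255 255 255 176 111  25  30  33  31  78 202 255 249 231 148 111 134 135 128 132 121 125]
 [159 111 123 105  61 140 250 255 255 255 255 255 174 110  26  31  26  31  77 197 255 255 251 213 123 116 115 110 110 111 118]
 [116  81  80  82  80 194 255 255 255 255 255 255 174 110  26  34  42  32  79 167 226 249 252 242 172 152 153 150 138  86 102]
 [135  90  95  95 103 188 255 255 255 255 248 233 176 110  26  33  37  31  80 159 190 233 255 225 171 181 182 183 177 150 151]
 [179 155 151 151 154 168 215 254 254 250 175 182 196 106  18  23  22  29  78 158 17
[... 252 characters left out ...]
175 162 147 172 207 173 173 174 174 177 173]
 [175 174 171 172 173 173 173 173 179 186 166 166 162 170 166 174 171 157 143 145 158 153 133 146 200 182 170 171 171 173 168]
 [173 173 171 173 173 173 173 175 175 171 163 162 146 158 162 185 176 144 135 130 141 154 136 140 172 212 168 169 170 171 168]
 [173 174 175 175 173 174 177 172 138 127 122 117  97  96 101 131 151 117 132 135 145 162 146 135 154 204 180 168 168 169 168]
 [173 172 173 172 172 171 151 110  68  48  38  39  40  40  38  56  92  92 123 135 143 167 163 154 141 163 187 181 168 169 169]]
tip [[227.64172587 154.4911325 ]] [[227.65461948 152.91224454]] edges of a disc centred [[218.23606576 151.79526004]
 [237.07754808 152.12965143]]
```

Request:
apply_moves:
  steps:
    - [-0.2,-20,29,0,0,0,0]
    - [-0.2,-24,35.5,0,0,0,0]
    - [-0.2,-24,35.5,0,0,0,0]
    - [-0.2,-24,35.5,0,0,0,0]
    - [-0.2,-24,35.5,0,0,0,0]
    - [-0.2,-24,35.5,0,0,0,0]
    - [-0.2,-24,33,0,0,0,0]
    - [-0.2,0,0,0,0,0,0.5]

```text
time: 8.3
tool_pos: [599.8, 221.7, 198.6]
tcp_rot: [-180.0, -0.3, 177.6]
ft_force: [-0.6, -0.2, -1.5]
finger_gap: 51.7
grip_force: 42.6
```

Request:
apply_moves:
  steps:
    - [-0.2,0,0,0,0,0,1]
    - [-0.2,0,0,0,0,0,1]
    - [-0.2,0,0,0,0,0,1]
    - [-0.2,0,0,0,0,0,1]
    - [-0.2,0,0,0,0,0,1]
    - [-0.2,0,0,0,0,0,1]
    - [-0.2,0,0,0,0,0,0.57]
    - [-0.2,0,0,0,0,0,0]

```text
time: 9.1
tool_pos: [598.8, 217.8, 200.8]
tcp_rot: [-179.8, -0.1, 144.6]
ft_force: [-0.4, 0.3, -1.5]
finger_gap: 51.7
grip_force: 42.6
```

```bash
python3 -c "
from h import *
togo(601,218,32,144.6)"
```

```text
pos [598.8 217.8 200.8] rpy [-1.798e+02 -1.000e-01  1.446e+02] F [-0.4  0.3 -1.5] gap 51.7 grip 42.6 t 9.1 j [ 15.  14.  81.   0.  85. -39.]
shift [ -2.1   1.9 168.8] turn(5deg) [-0.04 -0.03 -0.01]
```

Request:
apply_moves:
  steps:
    - [-0.2,-2,1.5,20,0,0,0]
    - [-0.2,0,0,35,0,0,0]
    - [-0.2,0,0,35,0,0,0]
    - [-0.2,0,0,35,0,0,0]
    - [-0.2,0,0,25,0,0,0]
    - [-0.2,0,0,12,0,0,0]
    - [-0.2,0,0,4,0,0,0]
    - [-0.2,0,0,0,0,0,0]

```text
time: 9.9
tool_pos: [602.7, 218.2, 37.3]
tcp_rot: [-180.0, -0.0, 144.6]
ft_force: [0.0, 0.2, -0.3]
finger_gap: 52.1
grip_force: 42.6
```

Request:
apply_moves:
  steps:
    - [-0.2,0,0,0.8,0,0,0]
    - [-0.2,0,0,0.8,0,0,0]
    - [-0.2,0,0,0.8,0,0,0]
    - [-0.2,0,0,0.8,0,0,0]
    - [-0.2,0,0,0.8,0,0,0]
    - [-0.2,0,0,0,0,0,0]
    - [-0.2,0,0,0,0,0,0]
    - [-0.2,0,0,0,0,0,0]

```text
time: 10.7
tool_pos: [602.6, 218.2, 33.3]
tcp_rot: [-180.0, -0.0, 144.6]
ft_force: [-1.0, -0.1, -1.4]
finger_gap: 52.1
grip_force: 42.6
```

Request:
apply_moves:
  steps:
    - [-0.2,0,0,0.8,0,0,0]
    - [-0.2,0,0,0.8,0,0,0]
    - [-0.2,0,0,0.8,0,0,0]
    - [-0.2,0,0,0.4,0,0,0]
    - [-0.2,0,0,0,0,0,0]
    - [-0.2,0,0,0,0,0,0]
    - [-0.2,0,0,0,0,0,0]
    - [-0.2,0,0,0,0,0,0]

```text
time: 11.5
tool_pos: [602.7, 218.3, 30.6]
tcp_rot: [180.0, 0.0, 144.6]
ft_force: [0.1, -0.1, -1.2]
finger_gap: 52.3
grip_force: 42.6
```

Request:
apply_moves:
  steps:
    - [-0.2,0,0,0.8,0,0,0]
    - [-0.2,0,0,0.8,0,0,0]
    - [-0.2,0,0,0.6,0,0,0]
    - [-0.2,0,0,0,0,0,0]
    - [-0.2,0,0,0,0,0,0]
    - [-0.2,0,0,0,0,0,0]
    - [-0.2,0,0,0,0,0,0]
    - [-0.2,0,0,0,0,0,0]

```text
time: 12.3
tool_pos: [602.8, 218.2, 28.7]
tcp_rot: [180.0, 0.0, 144.6]
ft_force: [-2.4, -1.3, 5.7]
finger_gap: 51.9
grip_force: 43.5
```

Contact at about 6 N. I release and rise.

Request:
apply_moves:
  steps:
    - [0.5,0,0,0,0,0,0]
    - [1,0,0,0,0,0,0]
    - [1,0,0,0,0,0,0]
    - [1,0,0,0,0,0,0]
    - [1,0,0,-10,0,0,0]
    - [1,0,0,-40,0,0,0]
    - [1,0,0,-40,0,0,0]
    - [1,0,0,-20,0,0,0]

```text
time: 13.1
tool_pos: [604.7, 218.8, 143.8]
tcp_rot: [179.7, 0.2, 144.6]
ft_force: [0.2, 0.3, 0.1]
finger_gap: 85.6
grip_force: 0.0
```

Request:
apply_moves:
  steps:
    - [-0.4,-45,0,0,0,0,0]
    - [-0.4,-45,0,0,0,0,0]
    - [-0.4,-45,0,0,0,0,0]
    - [-0.4,-45,0,0,0,0,0]
    - [-0.4,0,0,0,0,0,0]
    - [-0.4,0,0,0,0,0,0]
    - [-0.4,0,0,0,0,0,0]
    - [-0.4,0,0,0,0,0,0]

```text
time: 13.9
tool_pos: [748.9, 115.3, 139.3]
tcp_rot: [180.0, 0.0, 144.7]
ft_force: [-0.2, -0.2, 0.7]
finger_gap: 25.4
grip_force: 0.0
```

```bash
python3 - <<'E'
from h import *
a=snap('top','t3.png');b=snap('side','s3.png')
A=cv2.resize(a['color'][140:220,130:210],(400,400),interpolation=cv2.INTER_CUBIC)
B=cv2.resize(b['color'][140:200,225:285],(400,400),interpolation=cv2.INTER_CUBIC)
cv2.imwrite('pics/v3.png',np.hstack([A,B]))
g=a['color'].min(2);m=np.zeros_like(g);m[150:190,170:215]=(g[150:190,170:215]>150)*255
for k in cv2.findContours(m,0,1)[0]:
    if cv2.contourArea(k)>60: e=cv2.fitEllipse(k);print(e,ray(a,e[0],36))
togo(588.5,231.5,20,144.6)
E
```

```text
pos [749.  115.2 139.4] rpy [180.    0.  144.7] F [ 0.2 -0.4  0.2] gap 25.3 grip 0.0 t 14.0 j [  5.  35.  61.   0.  84. -50.]
shift [198.3   2.1 119.2] turn(5deg) [0.01 0.01 0.02]
```

View pics/v3.png

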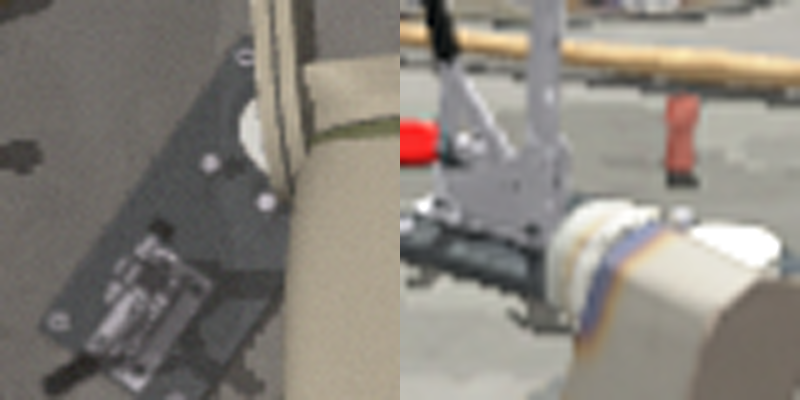

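The view shows the clamp still open and a white disc on the pile, partly hidden by the arm in the top half at (255,135). Next I refine the pin positions from the first image.

```bash
python3 - <<'E'
from h import *
P=[]
for n in('t0','t3'):
  a=pickle.load(open(f'pics/{n}.png.pkl','rb'));g=a['color'].min(2).astype(float)
  q=[]
  for u,v in((171,172),(182,179.8)):
    u0,v0=int(u)-3,int(v)-3;w=np.clip(g[v0:v0+8,u0:u0+8]-115,0,None);Y,X=np.mgrid[v0:v0+8,u0:u0+8]
    c=((w*X).sum()/w.sum(),(w*Y).sum()/w.sum());q.append(ray(a,c,34)[:2]);print(n,np.round(c,2),q[-1])
  d=q[0]-q[1];x=np.array([d[1],-d[0]])/np.linalg.norm(d);print(np.linalg.norm(d),np.degrees(np.arctan2(x[1],x[0])),(q[0]+q[1])/2+27*x)
togo(589,233,15,144.6)
E
```

```text
t0 [171.73 172.1 ] [579.83417937 267.03292877]
t0 [182.8  179.94] [553.71842961 230.26771402]
45.09671163990493 -35.38764663646138 [588.78812668 233.01447528]
t3 [171.63 172.03] [580.0570985  267.35920991]
t3 [182.78 179.93] [553.72985307 230.33991681]
45.426335021072695 -35.419537418665364 [588.89659167 233.2014679 ]
pos [749.  115.2 139.4] rpy [180.    0.  144.7] F [ 0.2 -0.4  0.2] gap 25.3 grip 0.0 t 14.0 j [  5.  35.  61.   0.  84. -50.]
shift [198.7   3.6 124.2] turn(5deg) [0.01 0.01 0.02]
```

Request:
apply_moves:
  steps:
    - [-0.4,36,1.8,0,0,0,0]
    - [-0.4,36,1.8,0,0,0,0]
    - [-0.4,36,0,10,0,0,0]
    - [-0.4,0,0,40,0,0,0]
    - [-0.4,0,0,40,0,0,0]
    - [-0.4,0,0,30,0,0,0]
    - [-0.4,0,0,4,0,0,0]
    - [-0.4,0,0,0,0,0,0]

```text
time: 14.8
tool_pos: [662.5, 179.8, 14.0]
tcp_rot: [-179.9, -0.1, 144.6]
ft_force: [0.5, 0.1, 0.1]
finger_gap: 25.2
grip_force: 0.0
```

```bash
python3 - <<'E'
from h import *
togo(589,233,15,144.6)
E
```

```text
pos [662.5 179.8  14. ] rpy [-1.799e+02 -1.000e-01  1.446e+02] F [0.5 0.1 0.1] gap 25.2 grip 0.0 t 14.8 j [ 11.  31.  80.   0.  69. -44.]
shift [90.7  0.9 -0.9] turn(5deg) [-0.01 -0.01  0.01]
```

Request:
apply_moves:
  steps:
    - [-0.4,4,0.9,-1.5,0,0,0]
    - [-0.4,4,0,0,0,0,0]
    - [-0.4,4,0,0,0,0,0]
    - [-0.4,4,0,0,0,0,0]
    - [-0.4,4,0,0,0,0,0]
    - [-0.4,4,0,0,0,0,0]
    - [-0.4,4,0,0,0,0,0]
    - [-0.4,4,0,0,0,0,0]

```text
time: 15.6
tool_pos: [637.5, 198.9, 15.7]
tcp_rot: [-180.0, -0.0, 144.6]
ft_force: [0.8, -0.3, 0.1]
finger_gap: 25.8
grip_force: 0.0
```

Request:
apply_moves:
  steps:
    - [-0.4,2,0,0,0,0,0]
    - [-0.4,2,0,0,0,0,0]
    - [-0.4,2,0,0,0,0,0]
    - [-0.4,2,0,0,0,0,0]
    - [-0.4,2,0,0,0,0,0]
    - [-0.4,2,0,0,0,0,0]
    - [-0.4,0,0,0,0,0,0]
    - [-0.4,0,0,0,0,0,0]

```text
time: 16.4
tool_pos: [628.0, 205.8, 15.8]
tcp_rot: [-180.0, -0.0, 144.6]
ft_force: [0.2, 0.2, -0.3]
finger_gap: 25.8
grip_force: 0.6
```

```bash
python3 - <<'E'
from h import *
togo(589,233,15,144.6)
E
```

```text
pos [628.  205.8  15.8] rpy [-180.    -0.   144.6] F [ 0.2  0.2 -0.3] gap 25.8 grip 0.6 t 16.4 j [ 14.  27.  85.   0.  68. -41.]
shift [47.5 -0.4  0.8] turn(5deg) [-0. -0.  0.]
```

Request:
apply_moves:
  steps:
    - [-0.4,1.5,0,0,0,0,0]
    - [-0.4,1.5,0,0,0,0,0]
    - [-0.4,1.5,0,0,0,0,0]
    - [-0.4,1.5,0,0,0,0,0]
    - [-0.4,1,0,0,0,0,0]
    - [-0.4,1,0,0,0,0,0]
    - [-0.4,0.5,0,0,0,0,0]
    - [-0.4,0,0,0,0,0,0]

```text
time: 17.2
tool_pos: [621.1, 210.7, 15.8]
tcp_rot: [-180.0, -0.0, 144.6]
ft_force: [1.5, -0.9, -0.2]
finger_gap: 25.5
grip_force: 0.9
```

Request:
apply_moves:
  steps:
    - [-0.4,0.5,0,0,0,0,0]
    - [-0.4,0.5,0,0,0,0,0]
    - [-0.4,0.5,0,0,0,0,0]
    - [-0.4,0.5,0,0,0,0,0]
    - [-0.4,0,0,0,0,0,0]
    - [-0.4,0,0,0,0,0,0]
    - [-0.4,0,0,0,0,0,0]
    - [-0.4,0,0,0,0,0,0]

```text
time: 18.0
tool_pos: [619.7, 211.7, 15.9]
tcp_rot: [180.0, 0.0, 144.6]
ft_force: [3.0, -2.2, -1.8]
finger_gap: 25.8
grip_force: 2.4
```

```bash
python3 - <<'E'
from h import *
togo(589,233,15,144.6)
E
```

```text
pos [619.7 211.7  15.9] rpy [180.    0.  144.6] F [ 3.  -2.2 -1.8] gap 25.8 grip 2.4 t 18.0 j [ 14.  26.  86.  -0.  68. -40.]
shift [37.4 -0.4  0.9] turn(5deg) [0. 0. 0.]
```

Request:
apply_moves:
  steps:
    - [-0.4,0.5,0,0,0,0,0]
    - [-0.4,0.5,0,0,0,0,0]
    - [-0.4,0.5,0,0,0,0,0]
    - [-0.4,0,0,0,0,0,0]
    - [-0.4,0,0,0,0,0,0]
    - [-0.4,0,0,0,0,0,0]
    - [-0.4,0,0,0,0,0,0]
    - [-0.4,0,0,0,0,0,0]

```text
time: 18.8
tool_pos: [619.6, 212.3, 16.4]
tcp_rot: [179.9, 0.1, 144.6]
ft_force: [7.6, -4.9, -1.8]
finger_gap: 25.7
grip_force: 3.9
```

```bash
python3 - <<'E'
from h import *
togo(589,233,15,144.6)
E
```

```text
pos [619.6 212.3  16.4] rpy [1.799e+02 1.000e-01 1.446e+02] F [ 7.6 -4.9 -1.8] gap 25.7 grip 3.9 t 18.8 j [ 14.  26.  86.  -0.  67. -40.]
shift [36.9 -0.8  1.3] turn(5deg) [0.01 0.02 0.  ]
```

Request:
apply_moves:
  steps:
    - [-0.4,0.7,0,0,0,0,0]
    - [-0.4,0.7,0,0,0,0,0]
    - [-0.4,0,0,0,0,0,0]
    - [-0.4,0,0,0,0,0,0]
    - [-0.4,0,0,0,0,0,0]
    - [-0.4,0,0,0,0,0,0]
    - [-0.4,0,0,0,0,0,0]
    - [-0.4,0,0,0,0,0,0]

```text
time: 19.6
tool_pos: [619.4, 212.8, 17.0]
tcp_rot: [179.9, 0.2, 144.6]
ft_force: [9.2, -5.4, -1.1]
finger_gap: 25.7
grip_force: 5.4
```

Request:
apply_moves:
  steps:
    - [-0.4,-2,0,0,0,0,0]
    - [-0.4,-5,0,0,0,0,0]
    - [-0.4,-20,0,0,0,0,0]
    - [-0.4,-20,0,0,0,0,0]
    - [-0.4,0,0,-40,0,0,0]
    - [-0.4,0,0,-45,0,0,0]
    - [-0.4,0,0,-45,0,0,0]
    - [-0.4,0,0,-45,0,0,0]

```text
time: 20.4
tool_pos: [654.6, 186.6, 192.0]
tcp_rot: [-180.0, -0.1, 144.6]
ft_force: [1.2, 0.1, -0.3]
finger_gap: 25.7
grip_force: 0.0
```

```bash
python3 - <<'E'
from h import *
togo(589,233,15,144.6)
b=snap('side','s4.png');a=snap('top','t4.png')
A=cv2.resize(a['color'][140:220,130:210],(400,400),interpolation=cv2.INTER_CUBIC)
B=cv2.resize(b['color'][140:200,225:285],(400,400),interpolation=cv2.INTER_CUBIC)
cv2.imwrite('pics/v4.png',np.hstack([A,B]))
E
```

```text
pos [654.6 186.6 192. ] rpy [-1.800e+02 -1.000e-01  1.446e+02] F [ 1.2  0.1 -0.3] gap 25.7 grip 0.0 t 20.4 j [ 12.  21.  74.   0.  86. -43.]
shift [ 79.9   0.  177.2] turn(5deg) [-0.01 -0.02  0.01]
```

View pics/v4.png

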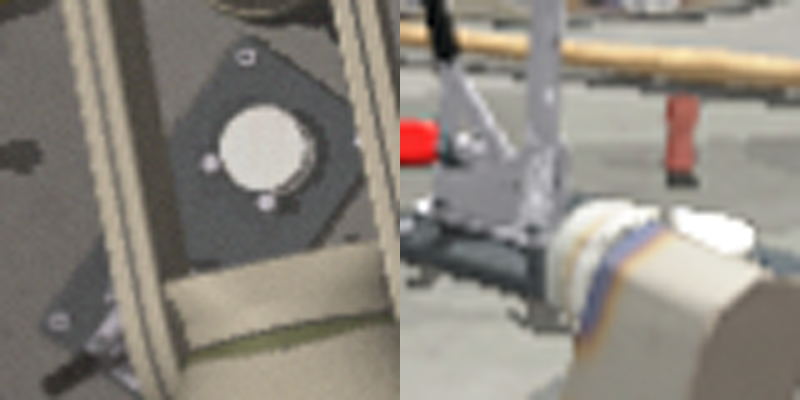

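The top disc sits against both pins (crop (265,150)). A greyish crescent at lower right, (308,160), needs checking: it is either the side wall or lower blanks that are not home.

```bash
python3 - <<'E'
from h import *
a=pickle.load(open('pics/t4.png.pkl','rb'));g=a['color'].min(2)
np.set_printoptions(linewidth=220)
print(g[158:185,170:198])
u=np.array([np.cos(np.radians(-35.4)),np.sin(np.radians(-35.4))])
H=np.array([589,233.1]);t=np.radians(np.arange(0,360,45))
for z in(36,28,20,12): print(z,proj(a,[[*H,z]]).round(1),proj(a,[[H[0]+28*np.cos(k),H[1]+28*np.sin(k),z] for k in t]).round(1).tolist())
E
```

```text
[[ 90  89  85  85  88  84  88  88  82  87  89  86  84  85  84  88  90  90  86  91  88  91  88  85  83  74  75 103]
 [ 89  88  89  86  89  85  88  81  80  76  72  80  83  82  86  85  88  84  86  89  85  85  84  85  84  82  79  71]
 [ 84  84  89  86  82  79  83  82  75  80  85  92  94  94  97  86  83  86  88  88  88  88  85  82  85  87  85  88]
 [ 85  88  85  89  80  81  84  78  86 106 128 145 163 161 156 128  91  89  85  83  86  84  87  84  88  89  87  83]
 [ 83  88  86  80  83  80  78 101 142 187 195 195 197 192 197 192 152 123  78  63  66  79  86  88  85  85  87  86]
 [ 83  83  84  84  80  81 108 174 192 200 195 199 196 197 196 192 187 175 135  81  65  65  68  84  86  84  85  84]
 [ 88  90  82  77  78 116 184 197 202 197 196 194 197 197 197 192 195 194 190 123  71  63  64  81  88  94  87  87]
 [ 88  89  82  77  91 161 196 199 202 196 196 196 196 198 198 196 192 199 199 147 118  83  66  64  71  89  88  87]
 [ 86  86  80  81 119 191 198 201 201 200 194 194 198 200 197 196 193 197 200 191 108  96  68  67  66  85  88  88]
 [ 89  87  77  88 162 197 202 200 199 200 195 195 197 199 197 197
[... 1897 characters left out ...]
87  92  85  87  90  88  87  86  84  84  85  82  84  87  82  89  85  88  86  91  87  92  92  83  64  74  86]]
36 [[181.9 169.2]] [[182.0, 160.8], [176.0, 163.3], [173.4, 169.3], [175.9, 175.2], [181.9, 177.7], [187.9, 175.2], [190.4, 169.2], [188.0, 163.2]]
28 [[182.3 169.5]] [[182.3, 161.1], [176.3, 163.6], [173.8, 169.5], [176.2, 175.5], [182.2, 177.9], [188.2, 175.4], [190.7, 169.4], [188.3, 163.5]]
20 [[182.6 169.7]] [[182.6, 161.4], [176.7, 163.9], [174.2, 169.8], [176.6, 175.7], [182.5, 178.1], [188.5, 175.6], [191.0, 169.7], [188.5, 163.8]]
12 [[182.9 170. ]] [[183.0, 161.7], [177.0, 164.1], [174.6, 170.0], [177.0, 175.9], [182.9, 178.3], [188.8, 175.9], [191.3, 170.0], [188.8, 164.1]]
```

The top disc is within 0.3 px of home, but the grey lower rim reaches about 1 px (3 mm) past the prediction. The lower blank(s) may lag because the fingertips rode high. I push again lower down, with the tips leaning forward.

Request:
apply_moves:
  steps:
    - [-0.4,25,0,40,0,0,0]
    - [-0.4,0,0,45,0,0,0]
    - [-0.4,0,0,45,0,0,0]
    - [-0.4,0,0,35,0,0,0]
    - [-0.4,0,0,12,0,0,0]
    - [-0.4,0,0,0,0,1,0]
    - [-0.4,0,0,0,0,0,0]
    - [-0.4,0,0,0,0,0,0]

```text
time: 21.3
tool_pos: [635.8, 200.5, 14.1]
tcp_rot: [180.0, -4.9, 144.6]
ft_force: [0.4, -0.3, -0.3]
finger_gap: 25.5
grip_force: 0.0
```

```bash
python3 - <<'E'
from h import *
togo(589,233,13,144.6)
E
```

```text
pos [635.8 200.5  14.1] rpy [180.   -4.9 144.6] F [ 0.4 -0.3 -0.3] gap 25.5 grip 0.0 t 21.3 j [ 11.  31.  80.   4.  72. -45.]
shift [56.6 -0.7  6. ] turn(5deg) [ 0.   -0.98 -0.01]
```

Request:
apply_moves:
  steps:
    - [-0.4,3,-0.4,0.4,0,0,0]
    - [-0.4,3,0,0.4,0,0,0]
    - [-0.4,3,0,0.4,0,0,0]
    - [-0.4,3,0,0.4,0,0,0]
    - [-0.4,2,0,0.3,0,0,0]
    - [-0.4,1,0,0.1,0,0,0]
    - [-0.4,1,0,0.1,0,0,0]
    - [-0.4,0,0,0,0,0,0]

```text
time: 22.1
tool_pos: [621.7, 209.8, 13.1]
tcp_rot: [180.0, -5.0, 144.6]
ft_force: [0.5, 0.5, 0.0]
finger_gap: 25.5
grip_force: 0.0
```

Request:
apply_moves:
  steps:
    - [-0.4,0.7,0,0.1,0,0,0]
    - [-0.4,0.7,0,0.1,0,0,0]
    - [-0.4,0.6,0,0.1,0,0,0]
    - [-0.4,0.5,0,0,0,0,0]
    - [-0.4,0,0,0,0,0,0]
    - [-0.4,0,0,0,0,0,0]
    - [-0.4,0,0,0,0,0,0]
    - [-0.4,0,0,0,0,0,0]

```text
time: 22.9
tool_pos: [619.7, 211.2, 13.0]
tcp_rot: [180.0, -5.0, 144.6]
ft_force: [0.5, 0.3, 0.1]
finger_gap: 25.5
grip_force: 0.0
```

```bash
python3 - <<'E'
from h import *
togo(589,233,13,144.6)
E
```

```text
pos [619.7 211.2  13. ] rpy [180.   -5.  144.6] F [0.5 0.3 0.1] gap 25.5 grip 0.0 t 22.9 j [ 12.  29.  82.   4.  72. -44.]
shift [37.5  0.   3.3] turn(5deg) [ 0. -1.  0.]
```

Request:
apply_moves:
  steps:
    - [-0.4,0.7,0,0.1,0,0,0]
    - [-0.4,0.7,0,0.1,0,0,0]
    - [-0.4,0.6,0,0.1,0,0,0]
    - [-0.4,0.5,0,0,0,0,0]
    - [-0.4,0,0,0,0,0,0]
    - [-0.4,0,0,0,0,0,0]
    - [-0.4,0,0,0,0,0,0]
    - [-0.4,0,0,0,0,0,0]

```text
time: 23.7
tool_pos: [618.9, 211.9, 13.3]
tcp_rot: [179.9, -4.9, 144.6]
ft_force: [5.3, -3.8, -2.0]
finger_gap: 25.6
grip_force: 3.2
```

```bash
python3 - <<'E'
from h import *
togo(589,233,13,144.6)
E
```

```text
pos [618.9 211.9  13.3] rpy [179.9  -4.9 144.6] F [ 5.3 -3.8 -2. ] gap 25.6 grip 3.2 t 23.7 j [ 12.  29.  83.   4.  71. -44.]
shift [36.5 -0.2  3.4] turn(5deg) [ 0.01 -0.97 -0.  ]
```

Contact comes at 36.6 mm, as predicted, so the lower blank is home too. I back off, straighten, rise and check the pile numerically.

Request:
apply_moves:
  steps:
    - [-0.4,-3,0,0,0,0,0]
    - [-0.4,-20,0,-4,0,0,0]
    - [-0.4,0,0,0,0,-1,0]
    - [-1,0,0,-40,0,0,0]
    - [-1,0,0,-50,0,0,0]
    - [-1,0,0,-50,0,0,0]
    - [-1,0,0,-50,0,0,0]
    - [-1,0,0,-20,0,0,0]

```text
time: 24.5
tool_pos: [638.5, 200.1, 232.3]
tcp_rot: [179.6, 0.3, 144.6]
ft_force: [0.6, 0.5, 0.5]
finger_gap: -0.0
grip_force: 0.0
```

```bash
cat >> h.py <<'E'
def fix():
    s=r.sense();c,n=np.cos(np.radians(-35.4)),np.sin(np.radians(-35.4));d=s['tool_pos'][:2]-[537.6,269.5]
    print('fixture x,y,z',round(d[0]*c+d[1]*n,1),round(-d[0]*n+d[1]*c,1),s['tool_pos'][2].round(1),'F',s['ft_force'].round(1),'rpy',s['tcp_rot'].round(1),'t',s['time'],'j',s['joint_pos'].round(0))
E
python3 - <<'E'
from h import *
fix()
a=snap('top','t5.png');g=a['color'].min(2)
np.set_printoptions(linewidth=220)
print(g[160:182,172:196])
E
```

```text
fixture x,y,z 122.5 1.9 232.3 F [0.6 0.5 0.5] rpy [179.6   0.3 144.6] t 24.5 j [ 13.  18.  73.   0.  88. -42.]
[[ 84  82  81  81  82  80  75  78  83  89  95  96  95  89  85  90  88  88  86  83 106 148 149 146]
 [ 86  88  83  80  77  80  87 105 131 143 160 155 155 128  95  87  83  88  82  83  95 156 150 151]
 [ 88  82  80  80  77 102 141 191 195 196 197 196 197 194 142 118  74  64  64  83  90 157 151 146]
 [ 83  80  76  84 104 176 196 200 200 196 197 195 198 194 187 165 130  80  61  69  79 154 149 150]
 [ 80  82  82 114 182 197 199 196 194 195 197 199 196 193 198 195 191 130  73  62  71 111 147 147]
 [ 78  78  96 163 195 199 199 199 195 195 198 200 197 191 196 198 198 143  92  65  67  93 154 152]
 [ 82  81 125 195 200 205 201 201 195 195 195 200 198 195 197 200 202 187 118  86  68  80 161 153]
 [ 77  89 163 198 200 203 201 204 197 193 197 198 199 199 198 199 199 200 163 114  95  80 155 150]
 [ 72  91 194 204 204 203 202 197 194 196 198 199 199 200 200 200 200 199 173 133 129  80 119 149]
 [ 73  92 195 201 201 200 204 198 197 193 200 202 198 197 202 201 200 199 174 148 137  71  95 154]
[... 489 characters left out ...]
4  97]
 [ 78  76  76  88 179 200 200 200 201 200 202 201 200 200 202 176 116 107 108  82  63  67  70  98]
 [ 83  83  83  80  99 160 191 201 203 207 201 200 201 188 179 116 101 111  85  70  69  86  83  96]
 [ 83  79  85  81  80  95 119 165 190 194 192 187 185 129 100  94 117  89  63  69  83  87  85  90]
 [ 83  83  81  86  83  80  82  95  88  95 111 114 135 116  97  84  76  70  69  83  87  88  84  88]
 [ 85  86  85  85  82  80  80  78  78  96 163 174 147  82  68  61  62  78  83  88  86  86  88  85]
 [ 87  86  83  86  85  86  82  83  84 127 177 186 160  87  61  58  58  69  87  90  88  84  87  82]
 [ 87  86  83  87  83  83  86  83  82  99 163 172 133  81  66  57  57  64  87  87  87  88  87  91]]
```

```bash
python3 - <<'E'
from h import *
a=pickle.load(open('pics/t5.png.pkl','rb'));D=a['depth']
np.set_printoptions(linewidth=220,suppress=True)
def pt(u,v):
    z=D[v,u];p=cv2.undistortPoints(np.array([[[u,v]]],float),a['mtx'],np.array(a['dist'],float))[0,0]
    return (a['T']@np.array([p[0]*z,p[1]*z,z,1]))[:3]
Z=np.array([[pt(u,v)[2] for u in range(171,196)] for v in range(159,182)]);print(Z.round(0).astype(int))
t=[pickle.load(open(f'pics/{n}.png.pkl','rb'))['color'].min(2) for n in('t0',)][0]
print(t[155:180,176:200])
E
```

```text
[[  17    4   13   15   10   11   10   17    7    9   13    9   15   14    9   10    6   14   10   10   16  647 1597  644  647]
 [  13    6   13   13   11   15   12    4   13    9    7   14    9    7    8    7   13   11   13   11   14  641  647  647  649]
 [  12   10   22    9   12   17    9    7   12   10   32   30   35   32   10    9   13    7    6   17   10   16  646  646  642]
 [  10   10   16    6   12    6   15   36   31   32   29   33   33   34   34   33   28   10   12   15   11   12  646  645  644]
 [  12   12   14   16    3   11   37   31   38   39   41   31   30   32   39   31   32   29 1597   13 1597   12  650  648  645]
 [  11   16   11    4    8   33   31   40   36   31   36   33   33   35   32   36   37   27   26   11   16    8  643  647  644]
 [  21   13   16    9   40   31   36   38   39   40   35   36   34   26   35   41   39   37   33   24   13    4   18  645  645]
 [   9    8   13    6   33   35   36   33   36   39   35   34   36   34   41   31   40   33   33   30   23   12   17  647  647]
 [  15   11    5   39   35   33   39   32   33   33   39   37   40   34   37
[... 3620 characters left out ...]
5  91]
 [ 58  65  66  81  88 132 181 184 199 199 199 193 183 192 141 124 124 143  76  84  89  86  85  88]
 [ 64  66  69  87  81  88 114 177 181 169 164 153 145 169 181 175 127  82  65  86  88  85  87  89]
 [ 74  89  84  86  83  81  80  94 115 154 182 185 186 187 124  85  75  80  86  88  88  88  84  87]
 [ 89  89  89  85  80  79  78  78  87  91  98  88  99  97  83  78  84  86  87  83  92  88  87  88]
 [ 86  88  87  87  81  78  82  81  83  79  80  78  81  86  81  80  85  87  90  88  85  88  89  80]
 [ 89  89  86  90  77  80 100 112  99  80  81  81  79  84  81  85  89  87  91  86  88  86  85  69]
 [ 85  87  85  87  80 104 169 187 150  80  67  67  66  83  89  89  86  87  89  88  86  87  79  60]]
```

The depth and rim both suggest the lower blank lags about 3 mm. The fingertips taper, so the upper part of the finger touched first. I redo it with a 15° lean so that only the tips push.

Request:
apply_moves:
  steps:
    - [-0.4,0,0,45,0,0,0]
    - [-0.4,0,0,45,0,0,0]
    - [-0.4,0,0,45,0,0,0]
    - [-0.4,0,0,40,0,0,0]
    - [-0.4,0,0,30,0,1,0]
    - [-0.4,0,0,5,0,1,0]
    - [-0.4,0,0,0,0,1,0]
    - [-0.4,0,0,0,0,0,0]

```text
time: 25.35
tool_pos: [636.1, 197.8, 12.9]
tcp_rot: [-179.9, -15.2, 144.4]
ft_force: [-0.2, -0.1, -0.5]
finger_gap: 25.5
grip_force: 0.0
```

```bash
python3 - <<'E'
from h import *
fix();togo(589,233.1,13.5,144.6)
E
```

```text
fixture x,y,z 121.8 -1.4 12.9 F [-0.2 -0.1 -0.5] rpy [-179.9  -15.2  144.4] t 25.35 j [  7.  38.  72.  10.  82. -50.]
pos [636.1 197.8  12.9] rpy [-179.9  -15.2  144.4] F [-0.2 -0.1 -0.5] gap 25.5 grip 0.0 t 25.35 j [  7.  38.  72.  10.  82. -50.]
shift [56.9  1.4 14.8] turn(5deg) [-0.02 -3.05 -0.03]
```

Request:
apply_moves:
  steps:
    - [-0.4,0.6,1,-2.3,0,0,0]
    - [-0.4,2.9,0.4,0.78,0,0,0]
    - [-0.4,2.9,0,0.78,0,0,0]
    - [-0.4,2.9,0,0.78,0,0,0]
    - [-0.4,2.9,0,0.78,0,0,0]
    - [-0.4,2.9,0,0.78,0,0,0]
    - [-0.4,1.9,0,0.5,0,0,0]
    - [-0.4,0,0,0,0,0,0]

```text
time: 26.15
tool_pos: [622.9, 210.6, 17.3]
tcp_rot: [-180.0, -15.0, 144.6]
ft_force: [-0.4, -0.1, -0.3]
finger_gap: 26.0
grip_force: 0.0
```

Request:
apply_moves:
  steps:
    - [-0.4,1,0,0.26,0,0,0]
    - [-0.4,1,0,0.26,0,0,0]
    - [-0.4,1,0,0.26,0,0,0]
    - [-0.4,0.7,0,0.18,0,0,0]
    - [-0.4,0.7,0,0.18,0,0,0]
    - [-0.4,0.7,0,0.18,0,0,0]
    - [-0.4,0,0,0,0,0,0]
    - [-0.4,0,0,0,0,0,0]

```text
time: 26.95
tool_pos: [618.9, 213.4, 17.4]
tcp_rot: [-180.0, -15.0, 144.6]
ft_force: [-1.1, 0.7, -0.4]
finger_gap: 25.5
grip_force: 0.0
```

```bash
python3 - <<'E'
from h import *
fix()
E
```

```text
fixture x,y,z 98.8 1.4 17.4 F [-1.1  0.7 -0.4] rpy [-180.   -15.   144.6] t 26.95 j [  9.  35.  75.  11.  81. -49.]
```

Request:
apply_moves:
  steps:
    - [-0.4,-1,-1.2,2.4,0,0,0]
    - [-0.4,0,0,0,0,0,0]
    - [-0.4,0.7,0,0.18,0,0,0]
    - [-0.4,0.7,0,0.18,0,0,0]
    - [-0.4,0.7,0,0.18,0,0,0]
    - [-0.4,0,0,0,0,0,0]
    - [-0.4,0,0,0,0,0,0]
    - [-0.4,0,0,0,0,0,0]

```text
time: 27.75
tool_pos: [617.6, 213.0, 15.1]
tcp_rot: [180.0, -14.9, 144.6]
ft_force: [4.0, -3.0, -0.8]
finger_gap: 25.7
grip_force: 2.1
```

```bash
python3 - <<'E'
from h import *
fix()
E
```

```text
fixture x,y,z 97.9 0.3 15.1 F [ 4.  -3.  -0.8] rpy [180.  -14.9 144.6] t 27.75 j [  9.  35.  75.  10.  80. -49.]
```

Request:
apply_moves:
  steps:
    - [-0.4,0.7,0,0.18,0,0,0]
    - [-0.4,0.7,0,0.18,0,0,0]
    - [-0.4,0.7,0,0.18,0,0,0]
    - [-0.4,0.7,0,0.18,0,0,0]
    - [-0.4,0,0,0,0,0,0]
    - [-0.4,0,0,0,0,0,0]
    - [-0.4,0,0,0,0,0,0]
    - [-0.4,0,0,0,0,0,0]

```text
time: 28.55
tool_pos: [617.2, 213.9, 15.8]
tcp_rot: [179.9, -14.7, 144.6]
ft_force: [9.4, -6.2, -1.2]
finger_gap: 25.4
grip_force: 4.9
```

```bash
python3 - <<'E'
from h import *
fix()
E
```

```text
fixture x,y,z 97.1 0.8 15.8 F [ 9.4 -6.2 -1.2] rpy [179.9 -14.7 144.6] t 28.55 j [  9.  35.  76.  10.  80. -48.]
```

Request:
apply_moves:
  steps:
    - [-0.4,-4,0,-1,0,0,0]
    - [-0.4,-25,0,-10,0,0,0]
    - [-0.4,0,0,-20,0,-1,0]
    - [-0.4,0,0,-40,0,-1,0]
    - [-1,0,0,-45,0,-1,0]
    - [-1,0,0,-50,0,0,0]
    - [-1,0,0,-50,0,0,0]
    - [-1,0,0,0,0,0,0]

```text
time: 29.35
tool_pos: [656.2, 189.6, 232.5]
tcp_rot: [179.4, 0.5, 144.7]
ft_force: [0.9, -0.0, 1.0]
finger_gap: -0.4
grip_force: 0.0
```

```bash
python3 - <<'E'
from h import *
fix()
a=snap('top','t6.png');g=a['color'].min(2)
np.set_printoptions(linewidth=220)
print(g[160:182,172:196])
E
```

```text
fixture x,y,z 143.0 3.6 232.5 F [ 0.9 -0.   1. ] rpy [179.4   0.5 144.7] t 29.35 j [ 12.  20.  71.   0.  88. -43.]
[[ 86  85  80  82  82  78  77  78  82  83  81  83  81  87  84  88  85  85  86  86  86  83  85  85]
 [ 86  86  84  83  79  79  86 107 129 132 137 131 114 117  91  87  85  84  86  87  81  82  85  87]
 [ 85  81  82  80  77  99 143 190 196 194 193 197 192 175 136 102  72  68  80  82  89  86  87  86]
 [ 84  77  81  85 118 177 194 203 196 195 197 195 198 194 184 150 114  75  68  65  82  88  86  88]
 [ 81  76  83 132 182 199 200 195 193 195 194 194 195 192 192 191 140 117  79  61  67  84  81  85]
 [ 78  80 111 185 197 198 200 197 196 194 196 197 197 193 193 198 187 135 116  82  61  67  82  86]
 [ 79  91 159 199 200 200 198 196 198 195 201 200 192 194 194 202 203 194 132 122  76  65  69  88]
 [ 76  98 187 204 201 201 199 197 199 194 198 197 198 199 197 203 199 193 118 102  72  62  69  81]
 [ 77  96 194 203 202 204 202 199 195 192 198 197 196 200 193 202 199 194 141 115 100  71  67  85]
 [ 76 102 191 201 203 202 199 198 196 199 198 198 197 199 202 204 201 199 168 131 122  73  63 
[... 493 characters left out ...]
3  86]
 [ 79  77  80 100 177 206 202 198 204 206 201 201 200 201 202 173 118  99 109  73  70  71  70  83]
 [ 82  80  80  82 112 180 192 202 203 206 203 200 198 188 178 111  95 107  84  64  65  85  87  88]
 [ 83  83  85  84  82  99 146 183 194 195 187 189 177 130 114  92 114  76  64  68  86  89  88  90]
 [ 86  84  86  84  81  84  89  91  98 101 116 115 115 113 101  82  73  67  72  80  86  88  90  83]
 [ 87  87  84  84  83  82  83  79  70  98 168 178 147  84  67  63  61  83  86  86  89  85  87  88]
 [ 84  88  89  84  80  83  86  78  84 122 180 186 162  89  60  60  64  68  85  92  87  88  88  87]
 [ 85  89  89  88  82  86  85  85  84 105 166 171 135  79  65  57  62  66  90  91  85  87  86  88]]
```

The rim is unchanged, so the lower blank may be riding on one pin, about 3–4 mm off. I settle it by squeezing the whole pile sideways (along fixture y) at home and dragging it lightly onto the pins.

Request:
apply_moves:
  steps:
    - [1,40,0,0,0,0,0]
    - [1,39,0,0,0,0,0]
    - [1,0,0,0,0,0,0]
    - [1,0,0,0,0,0,0]
    - [1,0,0,0,0,0,0]
    - [1,0,0,0,0,0,0]
    - [1,0,0,0,0,0,0]
    - [1,0,0,0,0,0,0]

```text
time: 30.2
tool_pos: [588.6, 233.3, 221.3]
tcp_rot: [-180.0, -0.0, 144.6]
ft_force: [-0.4, 0.3, 0.4]
finger_gap: 85.1
grip_force: 0.0
```

```bash
python3 - <<'E'
from h import *
fix()
E
```

```text
fixture x,y,z 62.6 0.0 221.3 F [-0.4  0.3  0.4] rpy [-180.    -0.   144.6] t 30.2 j [ 17.  13.  80.   0.  87. -38.]
```

Request:
apply_moves:
  steps:
    - [1,-1.5,0,35,0,0,0]
    - [1,0,0,45,0,0,0]
    - [1,0,0,45,0,0,0]
    - [1,0,0,40,0,0,0]
    - [1,0,0,25,0,0,0]
    - [1,0,0,12,0,0,0]
    - [1,0,0,3.5,0,0,0]
    - [1,0,0,0,0,0,0]

```text
time: 31.0
tool_pos: [590.2, 233.0, 16.9]
tcp_rot: [179.9, 0.0, 144.6]
ft_force: [0.2, 1.0, 0.1]
finger_gap: 85.1
grip_force: 0.0
```

Request:
apply_moves:
  steps:
    - [0.6,0,0,0,0,0,0]
    - [0.4,0,0,0,0,0,0]
    - [0.2,0,0,0,0,0,0]
    - [0,0,0,0,0,0,0]
    - [0,0,0,0,0,0,0]
    - [0,0,0,0,0,0,0]
    - [0,0,0,0,0,0,0]
    - [0,0,0,0,0,0,0]
  squeeze: 20

```text
time: 31.8
tool_pos: [590.5, 232.9, 18.0]
tcp_rot: [179.9, 0.1, 144.6]
ft_force: [-2.4, -2.7, 6.2]
finger_gap: 54.3
grip_force: 20.2
```

```bash
python3 - <<'E'
from h import *
fix()
E
```

```text
fixture x,y,z 64.3 0.8 18.0 F [-2.4 -2.7  6.2] rpy [1.799e+02 1.000e-01 1.446e+02] t 31.8 j [ 17.  23.  90.  -0.  67. -38.]
```

Request:
apply_moves:
  steps:
    - [0,0.7,0,0,0,0,0]
    - [0,0.7,0,0,0,0,0]
    - [0,0.7,0,0,0,0,0]
    - [0,0.7,0,0,0,0,0]
    - [0,0.7,0,0,0,0,0]
    - [0,0.7,0,0,0,0,0]
    - [0,0,0,0,0,0,0]
    - [0,0,0,0,0,0,0]

```text
time: 32.6
tool_pos: [589.5, 233.6, 18.1]
tcp_rot: [179.8, 0.4, 144.6]
ft_force: [8.9, -9.8, 1.3]
finger_gap: 53.9
grip_force: 21.0
```

```bash
python3 - <<'E'
from h import *
fix()
E
```

```text
fixture x,y,z 63.1 0.8 18.1 F [ 8.9 -9.8  1.3] rpy [179.8   0.4 144.6] t 32.6 j [ 17.  23.  90.  -0.  66. -37.]
```

Request:
apply_moves:
  steps:
    - [0.3,0,0,0,0,0,0]
    - [1,-1,0,0,0,0,0]
    - [1,0,0,0,0,0,0]
    - [1,0,0,0,0,0,0]
    - [1,0,0,-20,0,0,0]
    - [1,0,0,-45,0,0,0]
    - [1,0,0,-45,0,0,0]
    - [1,0,0,-45,0,0,0]

```text
time: 33.4
tool_pos: [586.2, 234.9, 172.2]
tcp_rot: [-180.0, -0.0, 144.6]
ft_force: [1.1, -0.2, -0.1]
finger_gap: 85.4
grip_force: 0.0
```

Request:
apply_moves:
  steps:
    - [-1,-50,0,-45,0,0,0]
    - [-1,-50,0,0,0,0,0]
    - [-1,0,0,0,0,0,0]
    - [-1,0,0,0,0,0,0]
    - [-1,0,0,0,0,0,0]
    - [-1,0,0,0,0,0,0]
    - [-1,0,0,0,0,0,0]
    - [-1,0,0,0,0,0,0]

```text
time: 34.2
tool_pos: [657.4, 184.9, 204.6]
tcp_rot: [180.0, 0.0, 144.7]
ft_force: [-0.5, 0.2, -0.4]
finger_gap: 0.0
grip_force: 0.0
```

```bash
python3 - <<'E'
from h import *
fix()
a=snap('top','t7.png');g=a['color'].min(2)
np.set_printoptions(linewidth=220)
print(g[160:182,172:196])
cv2.imwrite('pics/v7.png',cv2.resize(a['color'][150:190,155:215],(800,533),interpolation=cv2.INTER_CUBIC))
E
```

```text
fixture x,y,z 146.7 0.5 204.6 F [-0.5  0.2 -0.4] rpy [180.    0.  144.7] t 34.2 j [ 11.  21.  72.   0.  87. -43.]
[[ 86  87  83  80  82  80  75  77  83  86  91  92  87  81  86  91  88  85  88  83  84  85  82  84]
 [ 85  91  78  81  81  82 110 110 131 144 154 156 129 108  82  81  83  85  84  84  91  87  87  85]
 [ 86  81  80  82  83 112 185 199 195 193 196 196 193 181 121  84  68  59  80  85  84  86  87  89]
 [ 85  82  78  88 126 180 202 199 199 195 194 195 196 194 187 159 104  67  65  66  68  88  82  89]
 [ 79  80  88 137 180 194 195 196 195 194 193 196 194 194 195 192 145  99  78  60  65  83  92  85]
 [ 79  79 112 184 196 199 198 198 197 198 198 198 196 195 195 202 188 137 120  80  64  71  81  88]
 [ 81  89 166 199 200 199 200 200 198 197 197 200 196 195 197 203 202 193 112 122  72  63  70  85]
 [ 78  87 192 202 201 199 207 200 197 191 203 200 195 197 201 201 199 197 115 125  79  57  65  83]
 [ 75 106 194 201 203 203 201 201 194 198 197 201 198 198 202 203 201 198 161 129 104  74  64  84]
 [ 78 107 194 202 201 202 198 200 197 197 197 198 199 196 200 200 199 200 154 118 124  72  67  
[... 492 characters left out ...]
1  83]
 [ 81  74  77  97 178 204 202 199 201 201 202 201 199 197 198 171 107 115 115  75  61  73  85  87]
 [ 84  80  80  83 114 187 192 199 206 209 202 200 200 187 181 115 119 113  82  60  70  87  85  83]
 [ 82  86  82  80  80  99 125 163 188 192 188 185 181 118 116 110 117  79  63  67  87  90  89  84]
 [ 85  83  83  83  85  82  84  94  92  99 111 117 151 122 134  84  72  66  67  83  89  85  86  88]
 [ 82  87  87  83  80  85  77  80  74  98 164 176 153  87  75  58  64  77  86  88  88  86  85  86]
 [ 88  85  87  82  80  87  85  83  80 125 178 186 158  84  64  61  63  75  84  89  92  89  90  88]
 [ 87  89  89  84  84  86  80  82  87 100 167 172 131  82  60  56  64  69  86  87  84  87  85  86]]
```

View pics/v7.png

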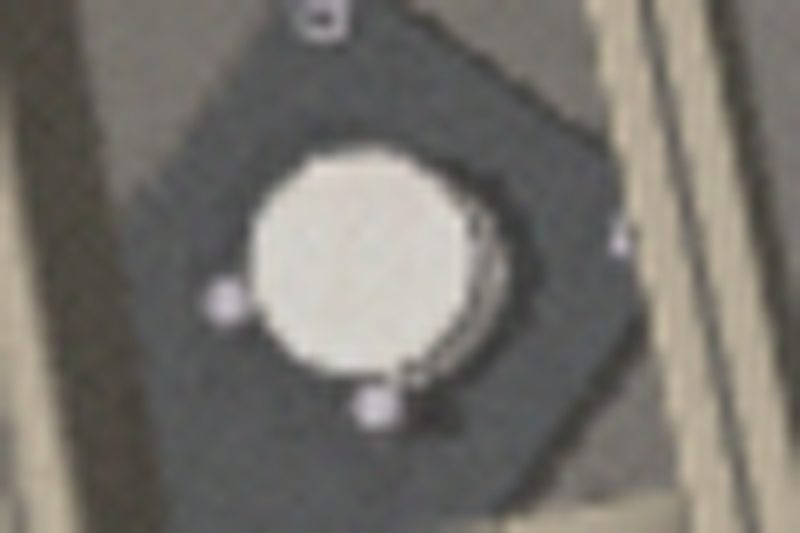

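The picture shows three evenly stepped edges towards the camera at (490,270), with the top disc touching both pins at (228,300) and (378,405). The pile is home. Now over the clamp to the work side of the handle.

Request:
apply_moves:
  steps:
    - [-1,0,-0.5,-25,0,0,0]
    - [-1,40,0,0,0,0,0]
    - [-1,48,0,0,0,0,0]
    - [-1,48,0,0,0,0,0]
    - [-1,48,0,0,0,0,0]
    - [-1,40,0,0,0,0,0]
    - [-1,9,0,0,0,0,0]
    - [-1,0,0,0,0,0,0]

```text
time: 35.05
tool_pos: [466.6, 319.9, 229.9]
tcp_rot: [180.0, 0.0, 144.8]
ft_force: [0.5, -0.2, 0.5]
finger_gap: 0.1
grip_force: 0.0
```

```bash
python3 - <<'E'
from h import *
fix()
b=snap('side','s8.png');cv2.imwrite('pics/v8.png',cv2.resize(b['color'][95:200,190:300],(800,764))[:600])
E
```

```text
fixture x,y,z -87.1 -0.0 229.9 F [ 0.5 -0.2  0.5] rpy [180.    0.  144.8] t 35.05 j [ 29.   2.  91.   0.  87. -26.]
```

View pics/v8.png

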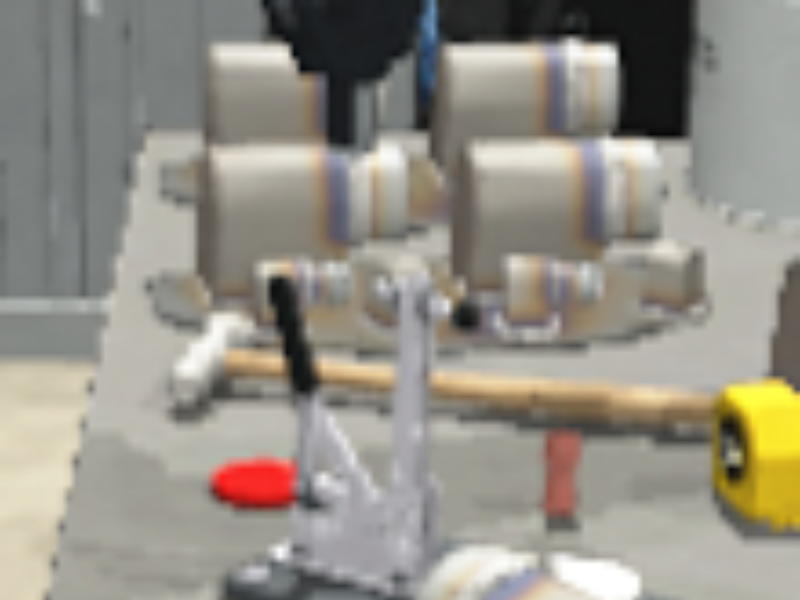

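The handle grip is at (293,335) and the arm is upright at (412,380), with room between them. I descend and push the handle back and down along its arc.

Request:
apply_moves:
  steps:
    - [-1,0,0,40,0,0,0]
    - [-1,0,0,40,0,0,0]
    - [-1,0,0,14,0,0,0]
    - [-1,0,0,0,0,0,0]
    - [-1,6,0,0,0,0,0]
    - [-1,6,0,0,0,0,0]
    - [-1,5,0,0,0,0,0]
    - [-1,0,0,0,0,0,0]

```text
time: 35.9
tool_pos: [453.8, 329.7, 137.0]
tcp_rot: [179.9, 0.0, 144.7]
ft_force: [0.1, -0.6, -0.5]
finger_gap: -0.1
grip_force: 0.0
```

Request:
apply_moves:
  steps:
    - [-1,3,0,1.4,0,0,0]
    - [-1,3,0,1.4,0,0,0]
    - [-1,3,0,1.5,0,0,0]
    - [-1,3.2,0,1.5,0,0,0]
    - [-1,2.8,0,1.9,0,0,0]
    - [-1,2.8,0,1.9,0,0,0]
    - [-1,2.7,0,2,0,0,0]
    - [-1,2.7,0,2,0,0,0]

```text
time: 36.7
tool_pos: [435.9, 342.2, 122.9]
tcp_rot: [179.9, 0.1, 144.6]
ft_force: [1.4, -2.4, 7.5]
finger_gap: 0.1
grip_force: 3.3
```

```bash
python3 - <<'E'
from h import *
fix()
E
```

```text
fixture x,y,z -125.0 0.4 122.9 F [ 1.4 -2.4  7.5] rpy [1.799e+02 1.000e-01 1.446e+02] t 36.7 j [ 33.   5. 100.  -0.  75. -22.]
```

Request:
apply_moves:
  steps:
    - [-1,2.4,0,2.4,0,0,0]
    - [-1,2.4,0,2.4,0,0,0]
    - [-1,2.3,0,2.4,0,0,0]
    - [-1,2.3,0,2.4,0,0,0]
    - [-1,1.9,0,2.8,0,0,0]
    - [-1,1.9,0,2.8,0,0,0]
    - [-1,1.9,0,2.8,0,0,0]
    - [-1,1.9,0,2.8,0,0,0]

```text
time: 37.5
tool_pos: [423.8, 352.5, 105.6]
tcp_rot: [179.7, 0.2, 144.6]
ft_force: [-0.5, -11.6, 25.4]
finger_gap: 0.2
grip_force: 12.4
```

```bash
python3 - <<'E'
from h import *
fix()
E
```

```text
fixture x,y,z -140.9 1.8 105.6 F [ -0.5 -11.6  25.4] rpy [179.7   0.2 144.6] t 37.5 j [ 35.   5. 101.  -0.  73. -20.]
```

```bash
python3 - <<'E'
from h import *
b=snap('side','s9.png');g=b['color'].max(2)
def F(x,y,z):
    c,n=np.cos(np.radians(-35.4)),np.sin(np.radians(-35.4));return [537.6+c*x-n*y,269.5+n*x+c*y,z]
for nm,p in dict(tcp=F(-140.9,1.8,105.6),grip0=F(-121,0,132),gripL=F(-164,0,68),pivot=F(-42,0,57),armtop=F(-42,0,175)).items(): print(nm,proj(b,[p]).round(1))
o=pickle.load(open('pics/s8.png.pkl','rb'))['color'].max(2)
for q in(o,g):
    print()
    for v in range(120,182): print(v,''.join('#' if x<45 else '+' if x<90 else '.' if x<150 else ' ' for x in q[v,205:270]))
E
```

```text
tcp [[225.9 144.6]]
grip0 [[229.9 139.1]]
gripL [[220.8 152.7]]
pivot [[246.7 162.4]]
armtop [[247.6 132.2]]

120 ....   ........              ....        .... .....              
121 ...    ........              ....        . ........              
122 ...     ........     ......  ....        ..........             .
123 ...        ......................        ..........    ..........
124 ...         ......................  .   .........................
125 ..          ....................... .............................
126 ..          .............................+..   ..................
127 ..          ...............................    ..................
128 ..          .......................            +.................
129 ..          .....................              +.................
130 .           ...........     .....             ........      .....
131 .           ........              ...       .  +......           
132 .           ........              ....      .  ........     .    
133 .    . ....  ........ +#+.. .   .  .. .       .........    ....  
134 .    .
[... 6978 characters left out ...]
            
172                   .....+...               ...                    
173                ........++++...         .  ..                     
174                .+.....++++++++...     .+...                      
175           ..   .+++.++++++++++++++.... ..                        
176          .+.....++++++++++++++++.++++....                        
177               .++++++++++++++.......+++++.                       
178                  .+++++++++++..........++.                       
179                  ....++++++++++...........        .              
180                  ........+++++++++........       ...             
181                 ............+++++++++.......     ....
```

The grip and arm have swung well down, with the cap now near the pile. I pause to see whether the force is only due to the speed.

Request:
apply_moves:
  steps:
    - [-1,0,0,0,0,0,0]
    - [-1,0,0,0,0,0,0]
    - [-1,0,0,0,0,0,0]
    - [-1,0,0,0,0,0,0]
    - [-1,0,0,0,0,0,0]
    - [-1,0,0,0,0,0,0]
    - [-1,0,0,0,0,0,0]
    - [-1,0,0,0,0,0,0]

```text
time: 38.35
tool_pos: [420.7, 351.9, 100.7]
tcp_rot: [-180.0, -0.0, 144.6]
ft_force: [-0.8, -0.1, 0.8]
finger_gap: 0.1
grip_force: 0.0
```

```bash
python3 - <<'E'
from h import *
fix()
b=snap('side','s10.png');g=b['color'].max(2)
def F(x,y,z):
    c,n=np.cos(np.radians(-35.4)),np.sin(np.radians(-35.4));return [537.6+c*x-n*y,269.5+n*x+c*y,z]
for ph in(64,54,44,34,24,14,4):
    k=np.radians(ph);print(ph,[proj(b,[F(-87-s*np.cos(k),0,62.7+s*np.sin(k))])[0].round(1).tolist() for s in(50,103)])
print('cap on pile',proj(b,[F(63,0,36)]),'cap +20',proj(b,[F(60,0,56)]))
for v in range(134,170): print(v,''.join('#' if x<45 else '+' if x<90 else '.' if x<150 else ' ' for x in g[v,210:290]))
E
```

```text
fixture x,y,z -143.0 -0.6 100.7 F [-0.8 -0.1  0.8] rpy [-180.    -0.   144.6] t 38.35 j [ 35.   5. 102.   0.  73. -20.]
64 [[232.4, 145.9], [227.6, 132.6]]
54 [[230.8, 146.6], [224.3, 134.2]]
44 [[229.4, 147.7], [221.4, 136.4]]
34 [[228.2, 149.1], [219.1, 139.3]]
24 [[227.3, 150.7], [217.3, 142.8]]
14 [[226.7, 152.6], [216.1, 146.6]]
4 [[226.4, 154.6], [215.5, 150.8]]
cap on pile [[270.30248944 174.29577354]] cap +20 [[269.86215397 169.03304329]]
134 ........############+.....   ........... .  ......    .....    .   ..........   
135 ...... .+###########+. ..... ........... .  ......    ........     ..........   
136  ..... ..+#########+........ ........... .........    .........  .  .........   
137  ...... .....####++......... ...........  ........    ........ . .  .  ....  .  
138   ......    .###+......       .......... ....... ....... ....  .....   .... .   
139    .....    .##+..+...         ......... .......  ...... ....  ..........  ..   
140       ..    +###..+..  .     .  .... ...........         .... .......+.         
141             +##+..+.        ....      ........... 
[... 1692 characters left out ...]
                 .                  . 
162         ..             ...                                                    ..
163          ...         . ..+.                                . ..               +.
164           ..........  .+++.                               .....               .+
165             ........  . ..            .                                        +
166                                       ..                                       .
167                                       ..               .                        
168                                       ..                  .....                 
169                                       .....                ...
```

It was only speed-dependent drag: the force has gone and the handle is at about 24°. I continue more slowly.

Request:
apply_moves:
  steps:
    - [-1,0.8,0.3,1.6,0,0,0]
    - [-1,0.8,0.3,1.6,0,0,0]
    - [-1,0.7,0,1.6,0,0,0]
    - [-1,0.7,0,1.6,0,0,0]
    - [-1,0.7,0,1.5,0,0,0]
    - [-1,0.6,0,1.5,0,0,0]
    - [-1,0.6,0,1.5,0,0,0]
    - [-1,0.6,0,1.5,0,0,0]

```text
time: 39.2
tool_pos: [418.2, 355.5, 89.5]
tcp_rot: [179.9, 0.1, 144.6]
ft_force: [4.4, -3.6, 4.1]
finger_gap: 0.1
grip_force: 2.7
```

Request:
apply_moves:
  steps:
    - [-1,0.5,0,1.2,0,0,0]
    - [-1,0.5,0,1.2,0,0,0]
    - [-1,0.4,0,1.2,0,0,0]
    - [-1,0.4,0,1.2,0,0,0]
    - [-1,0.3,0,1.2,0,0,0]
    - [-1,0.3,0,1.2,0,0,0]
    - [-1,0,0,0,0,0,0]
    - [-1,0,0,0,0,0,0]

```text
time: 40.0
tool_pos: [414.8, 357.0, 81.3]
tcp_rot: [-180.0, -0.0, 144.6]
ft_force: [1.1, -0.3, 0.5]
finger_gap: 0.2
grip_force: 0.0
```

```bash
python3 - <<'E'
from h import *
fix()
E
```

```text
fixture x,y,z -150.8 0.2 81.3 F [ 1.1 -0.3  0.5] rpy [-180.    -0.   144.6] t 40.0 j [ 35.   7. 103.   0.  71. -19.]
```

Request:
apply_moves:
  steps:
    - [-1,0.3,0,0.9,0,0,0]
    - [-1,0.3,0,0.9,0,0,0]
    - [-1,0.3,0,0.8,0,0,0]
    - [-1,0.3,0,0.8,0,0,0]
    - [-1,0.2,0,0.8,0,0,0]
    - [-1,0.2,0,0.8,0,0,0]
    - [-1,0,0,0,0,0,0]
    - [-1,0,0,0,0,0,0]

```text
time: 40.8
tool_pos: [413.6, 357.9, 76.4]
tcp_rot: [-180.0, -0.0, 144.6]
ft_force: [0.3, -0.8, -0.6]
finger_gap: -0.2
grip_force: 0.0
```

Request:
apply_moves:
  steps:
    - [-1,0,0,0.7,0,0,0]
    - [-1,0,0,0.7,0,0,0]
    - [-1,0,0,0.6,0,0,0]
    - [-1,0,0,0.5,0,0,0]
    - [-1,0,0,0.5,0,0,0]
    - [-1,0,0,0,0,0,0]
    - [-1,0,0,0,0,0,0]
    - [-1,0,0,0,0,0,0]

```text
time: 41.6
tool_pos: [413.8, 358.1, 74.0]
tcp_rot: [180.0, 0.0, 144.6]
ft_force: [-2.0, -2.1, 5.4]
finger_gap: -0.1
grip_force: 2.6
```

```bash
python3 - <<'E'
from h import *
fix()
E
```

```text
fixture x,y,z -152.3 0.5 74.0 F [-2.  -2.1  5.4] rpy [180.    0.  144.6] t 41.6 j [ 36.   7. 103.   0.  70. -19.]
```

Request:
apply_moves:
  steps:
    - [-1,0,0,0.6,0,0,0]
    - [-1,0,0,0.6,0,0,0]
    - [-1,0,0,0.6,0,0,0]
    - [-1,0,0,0,0,0,0]
    - [-1,0,0,0,0,0,0]
    - [-1,0,0,0,0,0,0]
    - [-1,0,0,0,0,0,0]
    - [-1,0,0,0,0,0,0]

```text
time: 42.4
tool_pos: [413.8, 358.3, 73.3]
tcp_rot: [180.0, 0.0, 144.6]
ft_force: [-6.1, -4.5, 15.4]
finger_gap: -0.1
grip_force: 7.0
```

```bash
python3 - <<'E'
from h import *
fix()
E
```

```text
fixture x,y,z -152.3 0.6 73.3 F [-6.1 -4.5 15.4] rpy [180.    0.  144.6] t 42.4 j [ 36.   7. 103.   0.  70. -19.]
```

Request:
apply_moves:
  steps:
    - [-1,0,0,0.3,0,0,0]
    - [-1,0,0,0,0,0,0]
    - [-1,0,0,0,0,0,0]
    - [-1,0,0,-2,0,0,0]
    - [-1,0,0,-3,0,0,0]
    - [-1,0,0,-40,0,0,0]
    - [-1,0,0,-45,0,0,0]
    - [-1,0,0,-45,0,0,0]

```text
time: 43.2
tool_pos: [413.0, 357.5, 207.1]
tcp_rot: [-179.9, -0.0, 144.6]
ft_force: [0.7, 1.0, 0.3]
finger_gap: -0.0
grip_force: 0.0
```

```bash
python3 - <<'E'
from h import *
fix()
b=snap('side','s11.png');g=b['color'].max(2);a=snap('top','t11.png')
def F(x,y,z):
    c,n=np.cos(np.radians(-35.4)),np.sin(np.radians(-35.4));return [537.6+c*x-n*y,269.5+n*x+c*y,z]
for ph in(4,7,11):
  k=np.radians(ph);q=np.array([-164,68.])
  print('locked grip ends',ph,[proj(b,[F(q[0]+s*np.cos(k),0,q[1]-s*np.sin(k))])[0].round(1).tolist() for s in(26.5,-26.5)])
for v in range(140,185): print(v,''.join('#' if x<45 else '+' if x<90 else '.' if x<150 else ' ' for x in g[v,205:290]))
print(a['color'].min(2)[158:182,170:198])
E
```

```text
fixture x,y,z -152.5 -0.4 207.1 F [0.7 1.  0.3] rpy [-179.9   -0.   144.6] t 43.2 j [ 35.  -0.  96.  -0.  84. -19.]
locked grip ends 4 [[226.3, 154.6], [215.4, 150.8]]
locked grip ends 7 [[226.2, 154.9], [215.4, 150.4]]
locked grip ends 11 [[226.2, 155.4], [215.5, 150.0]]
140           ...        .....  .     .  .... ...........         .... .......+.         
141                    ...           ....      ...........  .    ............            
142                  ...+....................     ..........+......++.                   
143                                  .++.............             ...                    
144                                   ..                                                 
145                .                                                                     
146               ...........                                                            
147         .    ..++..  ..... .......                                                   
148         .   ..+++....   .  ..  .............                                         
149          ....
[... 5331 characters left out ...]
 83  84 118 181 111  93 149 124 136 178 144 128 124 126 131 128 125  95
  122 114  79  61  71  82  86  82  92  89]
 [ 79  98 153 120  88 132 140  98 113 126 125 123 120 120 131 104 103 113
  121  79  58  62  84  90  86  88  87  86]
 [ 85 123 141  95 113 179 104  86  88  81  72  87  79  83 110 119 110  75
   69  63  64  68  88  86  86  89  88  88]
 [115 173 110  95 156 124  86  82  83  84  78  77  99 120 124  79  66  57
   60  59  70  81  88  85  87  86  84  88]
 [155 114  85 120 135  93  84  83  84  89  78  87 116 131 159  94  59  55
   54  68  86  87  89  89  85  87  87  75]
 [136  91 109 174 111  84  81  81  85  84  79  79 105 122 132  86  67  56
   62  60  87  88  89  85  88  86  82  67]]
```

The handle stays down after release: the grip image matches the locked pose and the cap is on the pile at (274,173.5). It met the stop with a firm force of about 16 N, and the robot is clear. Handing in.

```bash
python3 -c "
from h import *
print(r.hand_in())"
```

```text
the job is handed in; nothing more can be done
None
```

The job is handed in at about 43 s of the 72 s; no verdict came back, but camera and force readings show the three blanks stacked at home against both pins and the clamp handle staying down with the cap on the pile. I could not read the handle angle or the cap force directly.

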